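# Make ready the mould nest and prove its trip

## Robot

A 7-joint arm with a two-finger parallel gripper is mounted at the origin on the work surface. World frame = base frame: x ahead of the robot, y to its left, z up, the work surface at z = 0. Lengths are in m, angles in rad, forces in N, time in s.
With the tool pointing down it reaches from about 0.4 to 0.85 m from the base axis. Payload 4.5 kg.
Tool frame: the origin (TCP) lies between the finger pads; the fingertips stand r.tip_reach ahead of it and the grasp point (between the pads) lies 3 mm ahead of it (r.tip_reach is the distance from the TCP to the fingertips, in m); z points along the fingers, y is the line along which they close (so a half turn about z gives the same grasp; the last joint's range is limited). The gripper opens to 88 mm and grips with 3 to 60 N. Pads are 18 mm wide; open, the fingers measure 123 mm over their backs; the gripper's body (75 mm by 187 mm) begins 45 mm behind the grasp point.
Start: joints at [1.247, 0.689, -0.195, 1.565, 0.157, 0.902, -0.215], TCP at [0.219, -0.585, 0.261] pointing down, gripper open.
Joint ranges: [-3.01, 3.01], [-0.46, 2.08], [-1.47, 1.51], [0.13, 2.56], [-1, 4.14], [0.04, 2.09], [-2.66, 2.66]. Speed limits (rad/s): [2.57, 2.57, 3.14, 3.14, 3.14, 3.14, 3.14].

## Interface

Orientations are given as a unit quaternion [x, y, z, w].
In Python, from plant import r gives the robot as it stands.
- The arm moves only by the tool step_arm, never from a script. Its argument "motion" is a list of rows, each an object with "dp": the shift along the tool's x, y, z in mm, a list of three; "twist": the turn, a rotation vector about the tool's x, y, z in rad, a list of three; "hand": the opening, from -1 (shut) to 1 (fully open). In form: [{"dp": [dx, dy, dz], "twist": [rx, ry, rz], "hand": hand}, ...]. A call has 1 to 5 rows; each row is the pose to reach, as a shift and turn from the pose commanded when the call began, along the tool's axes at that moment; what a row does not reach only later rows make up. A row lasts 1/8 s, in which the tool goes at most 62.5 mm and 10.7 degrees, less where a joint would pass 70% of its speed; a pose out of reach is approached as far as the arm can. A call with a gripper value outside its range is refused whole. The fingers move at their own pace and stop on an object; "force" is the grip in N (left out, the last holds). Time passes only in rows, so rows that repeat a pose let the fingers close. It gives the time, the measured TCP pose, the force, the opening and the grip force at its end, in the units of the state.
- r.get_state(): the state, without advancing time (a new reading comes with each control period).
- r.snapshot(name): name is "scene" or "side" or "wrist"; returns a dict with "pixels" (480x640x3 uint8, red, green, blue), "depth" (480x640 float32, m along the optical axis (not along the pixel's ray), 0 where there is no reading), "fx", "fy", "cx", "cy" (pixels), "xyz" and "orientation" of the camera in the world; the wrist camera has in their place "mount" (4x4, takes a point from camera to tool coordinates, whose origin is the TCP and whose axes are the flange's). Camera axes: x right, y down, z forward; pixel columns grow to the right and rows downward; lengths in m; the calibration is good to about 2 mm. A picture is of the moment at which its call begins: read the wrist's pose just before it.
- r.finish_job(): hands the job in; it is judged then, once.
Trained networks look in the newest picture that a camera, given by its name, has taken for a name from the list of things; names that differ only in an ending like _2 or _b are one class to them, and where a whole thing is asked for, a point or a joint stands for the part that bears it (a point fixed in the world has none). Each returns a list of dicts, best first, with "score" (0 to 1); they miss things now and then, are a little off and sometimes report something else, mostly with a low value. They report only what shows in the picture. A call takes as long as a camera call.
- r.search_frame(camera, thing): "at" ([x, y, z] in m, in the coordinates of the camera as it stood for that picture, good to about 4 mm: the middle of the surface that is visible of it).
The state is a dict: "clock": time; "q": joint angles; "qd": joint speeds; "joint_torque": joint torques, N m; "tool_pos": TCP position; "eef_rot": TCP orientation; "contact_force": force on the tool from outside, world axes, zero at the start; "moment": the same for the moment, N m; "opening": opening from 0.0 (shut) to 1.0 (fully open); "finger_force": force on a finger pad.
Only numpy, scipy, OpenCV 4.12 (cv2) and the standard library are available. Lean on these libraries where they do the work, as an engineer would, in place of code of your own. Each camera call takes 0.05 s, during which the arm holds its last target. There are 200 camera calls.

## Task

Make the mould nest ready for the shift: take the wooden dust cover off the nest and lay it flat and square on the blue sloped rest, its lower edge near the lip; then stack squarely in the nest the black mould body, on it every brass spacer that lies on the bench, and last the aluminium disc, centred, knob up, all lying flat. When the stack is complete, prove the trip: press the green test button until the red lever drops, then lift the lever back up until it stays up against its stop. Leave the jar, the brick and the glass weight where they are.

Things in the scene. Friction and masses are not known exactly. Their poses are not given: they have to be found in the camera images.
- nest: Fixed dark metal nest, bright flared lips; origin: centre of underside, on the bench; x, y along its sides. Base 124 x 124 x 6 mm: pocket floor 6 mm up. Four corner angles form a 70 x 70 mm square pocket, inner faces upright to 74 mm, then flaring out 7 mm per side to the top at 86 mm. The angles span 20 to 50 mm from the centre lines: each side has a 40 mm wide gap in its middle for a finger.
- cover: Loose square wooden cover 120 x 120 x 12 mm, 0.18 kg, at the start flat on the nest's top (underside 86 mm above the bench). Origin: centre of its underside, z up. In its middle a dark wooden grip, 70 mm long along the cover's y, 18 mm thick along its x, its top 42 mm above the cover's underside.
- rest_face: Sloping top face of the fixed blue rest. Origin: face centre, 75 mm above the bench; z is its normal, x runs up the slope (away from the robot), y level. 150 mm (x) by 170 mm (y), slope 20 degrees, low edge towards the robot. A lip along the low edge stands 16 mm above the face, inner side at x = -67 mm: the cover touching it squarely has its centre at x = -7 mm.
- mould: Loose black graphite mould body, 66 x 66 mm, 40 mm high, 0.26 kg or so, with a square cavity 34 mm wide in its top. Origin: centre of its underside, z up, x and y along its sides (all four sides alike). Goes in first.
- spacer1: Loose flat square brass spacer frame, 66 x 66 mm, 8 mm thick, with a 34 mm square opening, about 0.12 kg. Origin: centre of its underside, z up. All spacers alike. Lies on the bench; may be absent.
- spacer2: As spacer1.
- spacer3: As spacer1.
- disc: Loose round aluminium disc, 66 mm across, 10 mm thick, about 0.14 kg, with an orange knob on a thin neck in its middle: the knob is 26 mm across and reaches from 16 to 40 mm above the underside. Origin: centre of its underside, z up. Goes in last.
- unit: Fixed grey trip unit, a case 160 x 160 mm and 60 mm high, origin at the centre of its underside, z up, its front (-x) towards the robot. On top: the green button (left, at x -30, y +40 mm) and the red lever (right, y -40 mm).
- button_top (a point): Centre of the top of the green test button, 32 mm across, 78 mm above the bench when not pressed.
- button (a joint): Travel of the test button downwards: 0 at rest, 7 mm fully pressed (about 4.5 N). The lever trips at about 3 to 4.5 mm.
- lever_tip (a point): Middle of the red grip of the trip lever, 80 mm from the hinge. The grip is a round bar 20 mm in diameter and about 48 mm long along the lever. The lever moves in the unit's x-z plane.
- lever (a joint): Trip lever angle: 0 up (12 degrees past upright towards the unit's +x, held on a stop by its weight), 1.22 rad dropped towards the unit's -x, grip middle then 97 mm above the bench. Upright is 0.21: below it falls back to 0, above it drops. Level hinge along the unit's y at x +30, y -40 mm, 55 mm above the bench. Only its weight (0.14 kg) and slight friction resist.
- jar: Bystander: amber glass jar with yellow cap, 70 mm across and 90 mm high; origin at the centre of its underside.
- brick: Bystander: terracotta half fire brick 110 x 70 x 60 mm; origin at the centre of its underside.
- weight: Bystander: green glass weight, 80 mm across and 55 mm high; origin at the centre of its underside.

How it is judged:
On the way, in this order (a step that is already met when the one before it is completed fails the run):
1. the mould body sits squarely on the nest's floor, released (horizontal distance between mould and nest below 0.005 m and z of mould in the frame of nest below 0.0085 m and angle between mould's own z axis and vertical below 0.05 rad and (angle between the x axis of mould and the x axis of nest, either way round below 0.09 rad or angle between the x axis of mould and the y axis of nest, either way round below 0.09 rad) and contact force between mould and the fingers below 0.1 N and linear speed of mould below 0.02 m/s), for 0.2 s.
2. every spacer lies flat in the nest on the mould body, released (horizontal distance between each of mould, spacer1, spacer2, spacer3 and nest below 0.005 m and z of mould in the frame of nest below 0.0085 m and angle between each of mould, spacer1, spacer2, spacer3's own z axis and vertical below 0.05 rad and (angle between the x axis of mould and the x axis of nest, either way round below 0.09 rad or angle between the x axis of mould and the y axis of nest, either way round below 0.09 rad) and z of each of spacer1, spacer2, spacer3 in the frame of nest below 0.066 m and z of each of spacer1, spacer2, spacer3 in the frame of mould above 0.036 m and (angle between the x axis of spacer1 and the x axis of nest, either way round below 0.09 rad or angle between the x axis of spacer1 and the y axis of nest, either way round below 0.09 rad) and (angle between the x axis of spacer2 and the x axis of nest, either way round below 0.09 rad or angle between the x axis of spacer2 and the y axis of nest, either way round below 0.09 rad) and (angle between the x axis of spacer3 and the x axis of nest, either way round below 0.09 rad or angle between the x axis of spacer3 and the y axis of nest, either way round below 0.09 rad) and contact force between each of spacer1, spacer2, spacer3 and the fingers below 0.1 N and linear speed of each of spacer1, spacer2, spacer3 below 0.02 m/s), for 0.2 s.
3. the disc lies flat on top of the stack, released (horizontal distance between each of mould, spacer1, spacer2, spacer3 and nest below 0.005 m and z of mould in the frame of nest below 0.0085 m and angle between each of mould, spacer1, spacer2, spacer3's own z axis and vertical below 0.05 rad and (angle between the x axis of mould and the x axis of nest, either way round below 0.09 rad or angle between the x axis of mould and the y axis of nest, either way round below 0.09 rad) and z of each of spacer1, spacer2, spacer3 in the frame of nest below 0.066 m and z of each of spacer1, spacer2, spacer3 in the frame of mould above 0.036 m and (angle between the x axis of spacer1 and the x axis of nest, either way round below 0.09 rad or angle between the x axis of spacer1 and the y axis of nest, either way round below 0.09 rad) and (angle between the x axis of spacer2 and the x axis of nest, either way round below 0.09 rad or angle between the x axis of spacer2 and the y axis of nest, either way round below 0.09 rad) and (angle between the x axis of spacer3 and the x axis of nest, either way round below 0.09 rad or angle between the x axis of spacer3 and the y axis of nest, either way round below 0.09 rad) and horizontal distance between disc and nest below 0.007 m and z of disc in the frame of nest below 0.074 m and angle between disc's own z axis and vertical below 0.06 rad and z of disc in the frame of mould above 0.037 m and z of disc in the frame of spacer1 above 0.005 m and z of disc in the frame of spacer2 above 0.005 m and z of disc in the frame of spacer3 above 0.005 m and contact force between disc and the fingers below 0.1 N and linear speed of disc below 0.02 m/s), for 0.2 s.
4. the test button is pressed with the lever up (value of joint button above 0.0018 m and value of joint lever below 0.9 rad).
5. the lever has dropped (value of joint lever above 1.1 rad), for 0.1 s.
6. the lever is up again (value of joint lever below 0.06 rad), for 0.2 s.
At the end, for the whole second after the job is handed in: Mould body on the nest floor, present spacers on it, disc on top: flat within 3 degrees, square parts centred within 5 mm, disc within 7 mm; cover flat on the sloped face, within 35 mm sideways and 35 mm of the lip, turned under 12 degrees; lever up at its stop, button out; all released (horizontal distance between each of mould, spacer1, spacer2, spacer3 and nest below 0.005 m and z of mould in the frame of nest below 0.0085 m and angle between each of mould, spacer1, spacer2, spacer3's own z axis and vertical below 0.05 rad and (angle between the x axis of mould and the x axis of nest, either way round below 0.09 rad or angle between the x axis of mould and the y axis of nest, either way round below 0.09 rad) and z of each of spacer1, spacer2, spacer3 in the frame of nest below 0.066 m and z of each of spacer1, spacer2, spacer3 in the frame of mould above 0.036 m and (angle between the x axis of spacer1 and the x axis of nest, either way round below 0.09 rad or angle between the x axis of spacer1 and the y axis of nest, either way round below 0.09 rad) and (angle between the x axis of spacer2 and the x axis of nest, either way round below 0.09 rad or angle between the x axis of spacer2 and the y axis of nest, either way round below 0.09 rad) and (angle between the x axis of spacer3 and the x axis of nest, either way round below 0.09 rad or angle between the x axis of spacer3 and the y axis of nest, either way round below 0.09 rad) and horizontal distance between disc and nest below 0.007 m and z of disc in the frame of nest below 0.074 m and angle between disc's own z axis and vertical below 0.06 rad and z of disc in the frame of mould above 0.037 m and z of disc in the frame of spacer1 above 0.005 m and z of disc in the frame of spacer2 above 0.005 m and z of disc in the frame of spacer3 above 0.005 m and x of cover in the frame of rest_face between -0.018 and 0.03 m and y of cover in the frame of rest_face between -0.035 and 0.035 m and z of cover in the frame of rest_face between -0.004 and 0.006 m and angle between the z axis of cover and the z axis of rest_face, either way round below 0.08 rad and angle between cover's own z axis and vertical below 0.6 rad and (angle between the x axis of cover and the x axis of rest_face, either way round below 0.22 rad or angle between the x axis of cover and the y axis of rest_face, either way round below 0.22 rad) and value of joint lever below 0.06 rad and value of joint button below 0.002 m and linear speed of each of cover, disc below 0.02 m/s); the robot touches nothing.
It fails at once if the jar is moved more than 30 mm (distance of jar from where it was at the start of the episode above 0.03 m).
It fails at once if the brick is moved more than 30 mm (distance of brick from where it was at the start of the episode above 0.03 m).
It fails at once if the weight is moved more than 30 mm (distance of weight from where it was at the start of the episode above 0.03 m).
Of spacer1, spacer2, spacer3 only 1 to 3 are there at a start; the rules pass over those that are not, and their reading is None.
At some moment in a run one of mould, spacer1, spacer2, spacer3, disc may be knocked a few centimetres aside while the robot is not near it.
It also fails if it takes over 210 s, if anything falls off the work surface, if the arm or the gripper's body presses on something with over 40 N, if the wrist force passes 120 N, or if a joint passes its speed limit or range.

## Working session

There is one attempt and no reset: what is moved stays moved. The work goes in short steps, Python scripts to look and compute and a tool call to move; the robot and the scene stay as the last step left them, time stands still between calls to the robot, and variables do not carry over. Pictures are saved under pics/ and viewed, at most 14 in all, crops included, and the job is handed in when it is done.

Besides the shell and the picture viewer there is one more tool, called after "Emit:" by a JSON object that holds its "name" and its "arguments". step_arm: Moves the arm, as the interface text tells. Its arguments: {"type":"object","properties":{"motion":{"type":"array"},"force":{"type":"number"}},"required":["motion"]}

```bash
ls; mkdir -p pics
cat > h.py <<'E'
import numpy as np, cv2
from scipy.spatial.transform import Rotation as R
from plant import r
def cam(name):
    st=r.get_state(); s=r.snapshot(name)
    T=np.eye(4)
    if 'mount' in s:
        W=np.eye(4);W[:3,:3]=R.from_quat(st['eef_rot']).as_matrix();W[:3,3]=st['tool_pos'];T=W@np.array(s['mount'])
    else:
        o=np.array(s['orientation']);T[:3,:3]=R.from_quat(o).as_matrix() if o.size==4 else o;T[:3,3]=s['xyz']
    s['T']=T;return s
def cloud(s):
    d=s['depth'];v,u=np.mgrid[:480,:640]
    p=np.stack([(u-s['cx'])/s['fx']*d,(v-s['cy'])/s['fy']*d,d],-1)
    P=p@s['T'][:3,:3].T+s['T'][:3,3];P[d==0]=np.nan;return P
def save(s,n): cv2.imwrite('pics/'+n,cv2.cvtColor(s['pixels'],cv2.COLOR_RGB2BGR))
def find(s,name,thing,k=4):
    return [(round(x['score'],2),np.round(s['T'][:3,:3]@x['at']+s['T'][:3,3],4).tolist()) for x in r.search_frame(name,thing)[:k]]
E
python3 - <<'E'
from h import *
print(r.tip_reach,r.get_state())
for c in('scene','side'):
    s=cam(c);save(s,c+'0.png');np.save(c+'0.npy',cloud(s));print(c,s['T'].round(3).tolist(),s['fx'])
    for t in('nest','cover','rest_face','mould','spacer1','disc','unit','button_top','lever_tip','jar','brick','weight'):print(t,find(s,c,t))
s=cam('wrist');print(s['mount'])
E
```

```text
pics
0.022 {'clock': 0.0, 'q': array([ 1.24676551,  0.68998196, -0.19452205,  1.56630677,  0.15729284,
        0.90250449, -0.21508361]), 'qd': array([-0.00092254,  0.00054183,  0.00191522, -0.00148678, -0.00019896,
       -0.00050316,  0.00124521]), 'joint_torque': array([-1.73650747e-06, -5.27556074e+01, -1.26667053e+00, -1.53424591e+01,
       -5.25315560e-02,  6.47700741e-03,  1.89824145e-04]), 'tool_pos': array([ 0.21866212, -0.58488547,  0.25992139]), 'eef_rot': array([ 9.84028164e-01,  1.78010543e-01, -2.19836122e-04, -8.77566851e-04]), 'contact_force': array([0.02439737, 0.58077486, 0.1307406 ]), 'moment': array([0.01821061, 0.0190656 , 0.03635026]), 'finger_force': 0.0, 'opening': 0.9987768176975158}
scene [[0.452, 0.743, -0.494, 1.278], [0.892, -0.384, 0.239, -0.345], [-0.013, -0.549, -0.836, 1.265], [0.0, 0.0, 0.0, 1.0]] 603.231438203529
nest [(0.67, [0.4838, -0.0336, 0.0077])]
cover [(0.87, [0.4571, -0.0205, 0.0979])]
rest_face [(0.72, [0.4126, 0.2839, 0.0757])]
mould [(0.8, [0.671, 0.1112, 0.0387])]
spacer1 [(0.77, [0.6475, 0.2239, 0.0053]), (0.73, [0.6716, -0.1204, 0.00
[... 964 characters left out ...]
(0.58, [0.6458, 0.0184, 0.0076])]
disc [(0.63, [0.6469, -0.207, 0.0105])]
unit [(0.87, [0.4269, -0.2637, 0.0606])]
button_top [(0.51, [0.3955, -0.2686, 0.0815])]
lever_tip [(0.56, [0.4437, 0.0287, 0.0077]), (0.55, [0.4759, -0.3412, 0.1247])]
jar [(0.85, [0.6832, 0.3727, 0.0656]), (0.66, [0.3965, -0.266, 0.0761]), (0.64, [0.441, 0.0013, 0.096])]
brick [(0.68, [0.7024, -0.3536, 0.0475])]
weight [(0.61, [0.7794, -0.1003, 0.0343])]
[[ 1.61463383e-04 -9.66890749e-01 -2.55190621e-01  6.59250642e-02]
 [ 9.99998999e-01 -2.02643640e-04  1.40051182e-03 -7.97562147e-04]
 [-1.40585468e-03 -2.55190592e-01  9.66889748e-01 -1.25863602e-01]
 [ 0.00000000e+00  0.00000000e+00  0.00000000e+00  1.00000000e+00]]
```

View pics/scene0.png

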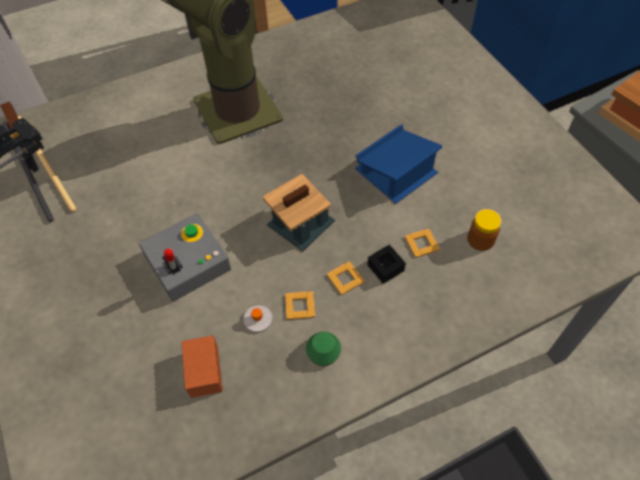

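```bash
cat > m.py <<'E'
from h import *
# top-down height map combined from clouds; min-area rectangles of height slices
def rect(P,c,rad,z0,z1):
    q=P.reshape(-1,3);q=q[np.isfinite(q[:,0])]
    q=q[(np.hypot(q[:,0]-c[0],q[:,1]-c[1])<rad)&(q[:,2]>z0)&(q[:,2]<z1)]
    if len(q)<20:return None
    # drop outliers by occupancy grid
    g=np.zeros((400,400),np.uint8);ij=((q[:,:2]-np.array(c)+.1)*2000).astype(int);ij=ij[((ij>=0)&(ij<400)).all(1)]
    g[ij[:,0],ij[:,1]]=1;g=cv2.morphologyEx(g,cv2.MORPH_CLOSE,np.ones((5,5)));g=cv2.morphologyEx(g,cv2.MORPH_OPEN,np.ones((5,5)))
    n,l,st,_=cv2.connectedComponentsWithStats(g)
    if n<2:return None
    k=1+np.argmax(st[1:,4]);pts=np.argwhere(l==k).astype(np.float32)
    (a,b),(w,h),th=cv2.minAreaRect(pts)
    th=(th+45)%90-45
    return (round(a/2000+c[0]-.1,4),round(b/2000+c[1]-.1,4)),(round(w/2,1),round(h/2,1)),round(th,1),round(float(np.median(q[:,2])),4),len(pts)
E
python3 - <<'E'
from m import *
A,B=np.load('scene0.npy'),np.load('side0.npy')
C=np.concatenate([A.reshape(-1,3),B.reshape(-1,3)])
for nm,P in(('sc',A),('sd',B),('both',C)):
  print(nm)
  for t,c,rad,z0,z1 in [('cover',(.45,0),.1,.092,.104),('grip',(.45,0),.06,.115,.135),('nestbase',(.45,0),.1,.003,.009),('mould',(.668,.114),.06,.034,.046),
   ('s1',(.646,.228),.055,.004,.013),('s2',(.668,-.115),.055,.004,.013),('s3',(.648,.01),.055,.004,.013),('disc',(.653,-.215),.055,.006,.015),('knob',(.653,-.215),.05,.025,.045),('unit',(.43,-.29),.15,.056,.064),('button',(.4,-.27),.04,.074,.082),('lever',(.48,-.345),.08,.085,.2)]:
    print(t,rect(P,c,rad,z0,z1))
# rest
q=C[np.isfinite(C[:,0])];q=q[(abs(q[:,0]-.42)<.1)&(abs(q[:,1]-.285)<.1)&(q[:,2]>.035)]
print('rest bounds',np.percentile(q,[1,50,99],axis=0).round(3).tolist())
i=q[(abs(q[:,0]-.42)<.05)&(abs(q[:,1]-.285)<.06)];u,s,v=np.linalg.svd(i-i.mean(0),full_matrices=False);print(i.mean(0),v[2],s)
E
```

```text
sc
cover ((0.499, -0.0435), (2.0, 2.0), 0.0, 0.0973, 25)
grip ((0.456, -0.0485), (6.0, 2.0), 0.0, 0.1258, 65)
nestbase None
mould ((0.6755, 0.0862), (3.5, 4.0), 0.0, 0.0389, 68)
s1 None
s2 ((0.6368, -0.139), (3.0, 5.5), 0.0, 0.0076, 74)
s3 ((0.622, -0.0163), (2.5, 2.0), 0.0, 0.007, 30)
disc ((0.6588, -0.205), (4.0, 2.5), 0.0, 0.0097, 54)
knob ((0.6638, -0.217), (3.0, 2.5), 0.0, 0.0381, 42)
unit ((0.4015, -0.3888), (2.5, 3.0), 0.0, 0.0599, 42)
button None
lever ((0.491, -0.348), (16.0, 9.0), 0.0, 0.145, 419)
sd
cover ((0.3985, 0.0318), (7.5, 19.0), 0.0, 0.0976, 413)
grip ((0.4417, 0.0132), (10.5, 14.5), 0.0, 0.1269, 304)
nestbase ((0.454, 0.0517), (10.5, 9.0), 0.0, 0.0057, 242)
mould ((0.684, 0.1403), (4.5, 5.0), 0.0, 0.0394, 105)
s1 ((0.6355, 0.2578), (15.0, 38.3), -5.2, 0.0075, 1315)
s2 ((0.6405, -0.1), (2.0, 4.0), 0.0, 0.0076, 45)
s3 ((0.6383, -0.0058), (3.5, 6.5), 0.0, 0.0076, 91)
disc None
knob ((0.6434, -0.2099), (12.5, 5.2), -36.3, 0.0372, 154)
unit ((0.3945, -0.2357), (4.5, 4.0), 0.0, 0.0599, 82)
button None
lever ((0.478, -0.3377), (24.5, 11.8), 12.1, 0.1288, 702)
both
cover 
[... 164 characters left out ...]
242)
mould ((0.6874, 0.122), (23.6, 61.0), 21.0, 0.0393, 1949)
s1 ((0.6323, 0.2323), (66.0, 38.5), -7.9, 0.0074, 4750)
s2 ((0.6965, -0.1103), (7.5, 14.0), 0.0, 0.0076, 240)
s3 ((0.6224, 0.0227), (11.9, 15.7), -12.5, 0.0074, 410)
disc ((0.648, -0.1953), (7.5, 7.0), 0.0, 0.0098, 168)
knob ((0.6433, -0.2104), (13.3, 5.7), -30.5, 0.0379, 187)
unit ((0.354, -0.2585), (9.0, 10.0), 0.0, 0.0599, 285)
button ((0.4032, -0.2762), (3.5, 6.5), 0.0, 0.0775, 90)
lever ((0.4833, -0.3416), (20.9, 28.9), -26.0, 0.1345, 1319)
rest bounds [[0.339, 0.203, 0.048], [0.423, 0.288, 0.076], [0.494, 0.378, 0.1]]
[0.42049429 0.28784433 0.07603389] [-0.32819212 -0.07718109  0.94145261] [3.04524793 2.62093886 0.22451843]
```

The scene shows the cover on the nest (297,200), rest (400,160), trip unit (185,255), disc (257,318), three spacers (300,305), (345,277), (422,242), mould (386,262), jar (484,228), brick (202,365) and weight (323,348).

```bash
cat > m.py <<'E'
from h import *
def rect(P,c,rad,z0,z1,g=1.0,close=9):
    q=P.reshape(-1,3);q=q[np.isfinite(q[:,0])]
    q=q[(np.hypot(q[:,0]-c[0],q[:,1]-c[1])<rad)&(q[:,2]>z0)&(q[:,2]<z1)]
    if len(q)<20:return None
    N=400;m=np.zeros((N,N),np.uint8);ij=((q[:,:2]-np.array(c))*1000/g+N/2).astype(int);ij=ij[((ij>=0)&(ij<N)).all(1)]
    m[ij[:,0],ij[:,1]]=1;m=cv2.morphologyEx(m,cv2.MORPH_CLOSE,np.ones((close,close)));m=cv2.morphologyEx(m,cv2.MORPH_OPEN,np.ones((3,3)))
    n,l,st,_=cv2.connectedComponentsWithStats(m)
    if n<2:return None
    k=1+np.argmax(st[1:,4]);pts=np.argwhere(l==k).astype(np.float32)
    (a,b),(w,h),th=cv2.minAreaRect(pts)
    if th>45: th-=90;w,h=h,w
    return [round((a-N/2)*g/1000+c[0],4),round((b-N/2)*g/1000+c[1],4)],(round(w*g,1),round(h*g,1)),round(th,1),round(float(np.median(q[:,2])),4),len(pts)
E
python3 - <<'E'
from m import *
A,B=np.load('scene0.npy'),np.load('side0.npy')
C=np.concatenate([A.reshape(-1,3),B.reshape(-1,3)])
for nm,P in(('sc',A),('sd',B),('both',C)):
  print(nm)
  for t,c,rad,z0,z1 in [('cover',(.45,0),.1,.094,.101),('grip',(.45,0),.06,.115,.135),('mould',(.668,.114),.06,.034,.046),
   ('s1',(.646,.228),.055,.004,.013),('s2',(.668,-.115),.055,.004,.013),('s3',(.648,.01),.055,.004,.013),('disc',(.653,-.215),.055,.006,.015),('knob',(.653,-.215),.05,.025,.045),('unit',(.44,-.3),.15,.056,.064),('button',(.4,-.27),.04,.074,.082),('lever',(.48,-.345),.08,.085,.2)]:
    print(t,rect(P,c,rad,z0,z1))
E
```

```text
sc
cover ([0.4499, -0.022], (121.6, 121.3), 10.3, 0.0974, 11392)
grip ([0.4507, -0.0216], (19.9, 70.2), 9.2, 0.1258, 1208)
mould ([0.6686, 0.109], (68.2, 67.9), 6.7, 0.0389, 3307)
s1 ([0.6478, 0.2244], (70.0, 67.6), -7.0, 0.0071, 3233)
s2 ([0.6688, -0.1217], (83.8, 73.2), -17.6, 0.0076, 3643)
s3 ([0.647, 0.008], (78.0, 72.0), 0.0, 0.007, 3465)
disc ([0.653, -0.2225], (68.0, 63.0), 0.0, 0.0097, 2524)
knob ([0.6543, -0.2222], (24.5, 23.0), -14.0, 0.0381, 474)
unit ([0.4332, -0.314], (162.2, 160.6), 7.3, 0.0599, 22824)
button ([0.3985, -0.2785], (29.0, 27.0), 0.0, 0.0776, 686)
lever ([0.486, -0.3478], (20.5, 19.2), -7.1, 0.145, 319)
sd
cover ([0.4473, -0.0163], (120.4, 123.8), 9.8, 0.0976, 12311)
grip ([0.4472, -0.015], (18.6, 72.0), 9.9, 0.1269, 1239)
mould ([0.6658, 0.1143], (67.5, 68.0), 5.8, 0.0394, 3296)
s1 ([0.6464, 0.2306], (68.2, 67.6), -7.7, 0.0075, 3355)
s2 ([0.664, -0.1145], (68.2, 68.9), -22.8, 0.0076, 3247)
s3 ([0.6481, 0.0142], (67.8, 67.8), 5.2, 0.0076, 3344)
disc ([0.6501, -0.2136], (65.2, 59.7), 22.8, 0.0099, 2361)
knob ([0.6516, -0.2157], (21.9, 23.3), 26.6, 0.0372, 429)
unit ([0.4304, -0.3081], (159.6, 160.0), 6.8, 0.0599, 21269)
button ([0.3955, -0.2725], (29.0, 33.0), 0.0, 0.0775, 740)
lever ([0.479, -0.3395], (26.0, 15.0), 0.0, 0.1288, 322)
both
cover ([0.4488, -0.0187], (122.3, 128.5), 10.1, 0.0976, 14103)
grip ([0.449, -0.0179], (21.2, 78.4), 9.9, 0.1266, 1497)
mould ([0.6673, 0.1115], (70.3, 73.8), 5.8, 0.0393, 4054)
s1 ([0.6435, 0.2278], (79.3, 73.4), -7.1, 0.0074, 4232)
s2 ([0.6691, -0.1202], (85.8, 76.2), -22.9, 0.0076, 4428)
s3 ([0.647, 0.011], (78.0, 78.0), 0.0, 0.0074, 4380)
disc ([0.653, -0.219], (68.0, 70.0), 0.0, 0.0098, 3415)
knob ([0.6525, -0.219], (27.0, 30.0), 0.0, 0.0379, 649)
unit ([0.4322, -0.3108], (163.3, 167.1), 7.3, 0.0599, 25322)
button ([0.3975, -0.274], (31.2, 36.7), 9.5, 0.0775, 930)
lever ([0.481, -0.3445], (30.0, 25.0), 0.0, 0.1345, 559)
```

```bash
cat >> h.py <<'E'
def pose(yaw,tilt=0):
    # tool z down, tool x at yaw (deg); tilt deg about tool x
    c,s=np.cos(np.radians(yaw)),np.sin(np.radians(yaw))
    return R.from_matrix(np.array([[c,s,0],[s,-c,0],[0,0,-1.]]))*R.from_rotvec([np.radians(tilt),0,0])
def go(p,yaw,tilt=0,start=None):
    if start is None: st=r.get_state();start=(st['tool_pos'],R.from_quat(st['eef_rot']))
    t=pose(yaw,tilt);dp=start[1].inv().apply(np.array(p)-start[0])*1000
    print('dp',dp.round(1).tolist(),'twist',(start[1].inv()*t).as_rotvec().round(3).tolist());return np.array(p),t
E
python3 -c "
from h import *
go((.449,-.0185,.22),100)"
```

```text
dp [414.1, -450.5, 40.7] twist [0.0, 0.0, -1.388]
```

Emit:
{"name": "step_arm", "arguments": {"motion": [{"dp": [414,-450.5,0],"twist": [0,0,-1.388],"hand": 1},{"dp": [414,-450.5,0],"twist": [0,0,-1.388],"hand": 1},{"dp": [414,-450.5,0],"twist": [0,0,-1.388],"hand": 1},{"dp": [414,-450.5,0],"twist": [0,0,-1.388],"hand": 1},{"dp": [414,-450.5,0],"twist": [0,0,-1.388],"hand": 1}]}}

```text
clock: 1.98
tool_pos: [0.3372, -0.2942, 0.2611]
eef_rot: [0.796, 0.606, 0.0, 0.001]
contact_force: [1.3, -0.0, -0.2]
opening: 1.002
finger_force: 0.0
```

```bash
python3 -c "
from h import *
go((.449,-.0185,.22),100)"
```

```text
dp [295.5, 34.3, 41.0] twist [0.001, 0.001, -0.444]
```

Emit:
{"name": "step_arm", "arguments": {"motion": [{"dp": [295,34,41],"twist": [0,0,-0.444],"hand": 1},{"dp": [295,34,41],"twist": [0,0,-0.444],"hand": 1},{"dp": [295,34,41],"twist": [0,0,-0.444],"hand": 1},{"dp": [295,34,41],"twist": [0,0,-0.444],"hand": 1},{"dp": [295,34,41],"twist": [0,0,-0.444],"hand": 1}]}}

```text
clock: 2.6
tool_pos: [0.4504, -0.0186, 0.2197]
eef_rot: [0.644, 0.765, 0.001, 0.0]
contact_force: [0.6, 0.2, 0.2]
opening: 1.001
finger_force: 0.0
```

```bash
python3 -c "
from m import *
s=cam('wrist');P=cloud(s);save(s,'w1.png')
print(r.get_state()['tool_pos'])
for t,c,rad,z0,z1 in [('cover',(.45,-.018),.1,.094,.101),('grip',(.45,-.018),.06,.115,.135)]:print(rect(P,c,rad,z0,z1))
go((.449,-.0185,.123),100)"
```

```text
[ 0.4534295  -0.01079719  0.21979835]
([0.4481, -0.0171], (120.7, 121.0), 10.0, 0.0999, 12838)
([0.448, -0.0165], (18.8, 70.1), 10.0, 0.1296, 1277)
dp [-7.4, -6.4, 96.7] twist [0.007, -0.006, 0.005]
```

Emit:
{"name": "step_arm", "arguments": {"motion": [{"dp": [-6,-7,40],"twist": [0,0,0.005],"hand": 1},{"dp": [-6,-7,96.5],"twist": [0,0,0.005],"hand": 1},{"dp": [-6,-7,96.5],"twist": [0,0,0.005],"hand": 1},{"dp": [-6,-7,96.5],"twist": [0,0,0.005],"hand": -1},{"dp": [-6,-7,96.5],"twist": [0,0,0.005],"hand": -1}], "force": 40}}

```text
clock: 3.28
tool_pos: [0.4437, -0.0284, 0.1234]
eef_rot: [0.647, 0.762, 0.0, 0.0]
contact_force: [0.3, -0.6, -0.1]
opening: 0.794
finger_force: 0.0
```

Emit:
{"name": "step_arm", "arguments": {"motion": [{"dp": [0,0,0],"twist": [0,0,0],"hand": -1},{"dp": [0,0,0],"twist": [0,0,0],"hand": -1},{"dp": [0,0,0],"twist": [0,0,0],"hand": -1},{"dp": [0,0,0],"twist": [0,0,0],"hand": -1}]}}

```text
clock: 3.78
tool_pos: [0.4437, -0.0283, 0.1233]
eef_rot: [0.647, 0.762, 0.0, 0.0]
contact_force: [0.8, 0.7, 0.2]
opening: 0.343
finger_force: 0.2
```

Emit:
{"name": "step_arm", "arguments": {"motion": [{"dp": [0,0,0],"twist": [0,0,0],"hand": -1},{"dp": [0,0,0],"twist": [0,0,0],"hand": -1},{"dp": [0,0,0],"twist": [0,0,0],"hand": -1},{"dp": [0,0,0],"twist": [0,0,0],"hand": -1},{"dp": [0,0,0],"twist": [0,0,0],"hand": -1}], "force": 40}}

```text
clock: 4.4
tool_pos: [0.4437, -0.0282, 0.1233]
eef_rot: [0.647, 0.763, 0.0, 0.0]
contact_force: [0.5, 0.4, 1.1]
opening: 0.201
finger_force: 40.0
```

Emit:
{"name": "step_arm", "arguments": {"motion": [{"dp": [0,0,-40],"twist": [0,0,0],"hand": -1},{"dp": [0,0,-100],"twist": [0,0,0],"hand": -1},{"dp": [0,0,-110],"twist": [0,0,0],"hand": -1},{"dp": [0,0,-110],"twist": [0,0,0],"hand": -1},{"dp": [0,0,-110],"twist": [0,0,0],"hand": -1}]}}

```text
clock: 5.03
tool_pos: [0.4423, -0.0287, 0.2318]
eef_rot: [0.647, 0.762, -0.001, -0.001]
contact_force: [0.4, 0.0, -1.4]
opening: 0.202
finger_force: 40.0
```

Run:
```python
from m import *
S=[cam('scene'),cam('side')];C=[cloud(s) for s in S]
for P in C:
  print('nestbase',rect(P,(.449,-.018),.1,.002,.0085),'cover',rect(P,(.445,-.02),.1,.19,.215))
  q=P.reshape(-1,3);q=q[np.isfinite(q[:,0])];i=q[(abs(q[:,0]-.42)<.05)&(abs(q[:,1]-.285)<.06)&(q[:,2]<.11)];u,s,v=np.linalg.svd(i-i.mean(0),full_matrices=False);n=v[2]*np.sign(v[2][2])
  a=np.arctan2(-n[1],-n[0]);print('rest n',n.round(3),'yaw',np.degrees(a),'slope',np.degrees(np.arccos(n[2])))
  d=q[(abs(q[:,0]-.42)<.14)&(abs(q[:,1]-.285)<.14)&(abs((q-i.mean(0))@n)<.004)]
  x=np.array([np.cos(a)*n[2],np.sin(a)*n[2],-(n[0]*np.cos(a)+n[1]*np.sin(a))]);y=np.cross(n,x)
  d=d-i.mean(0);b=[np.percentile(d@x,[.5,99.5]),np.percentile(d@y,[.5,99.5])];print(b)
  print('centre',i.mean(0)+x*b[0].mean()+y*b[1].mean())
```

```text
nestbase ([0.4469, -0.0297], (166.9, 147.3), 26.1, 0.0046, 9727) cover ([0.4418, -0.0238], (123.9, 119.5), 9.2, 0.2055, 6703)
rest n [-0.291 -0.415  0.862] yaw 54.923381824225686 slope 30.455044716873207
[array([-0.14376937,  0.07580965]), array([-0.0844802,  0.1191585])]
centre [0.39284693 0.2653077  0.04716148]
nestbase ([0.4505, -0.0102], (129.2, 130.2), 21.1, 0.0057, 7644) cover ([0.4394, -0.0167], (120.2, 121.7), 8.9, 0.206, 10804)
rest n [-0.332 -0.081  0.94 ] yaw 13.717360578159298 slope 19.998306547064622
[array([-0.07174286,  0.06966387]), array([-0.07604448,  0.08855676])]
centre [0.41782562 0.29395317 0.07581431]
```

```bash
cat > rest.py <<'E'
from h import *
n=np.array([-np.sin(.349)*np.cos(.239),-np.sin(.349)*np.sin(.239),np.cos(.349)])
x=np.array([np.cos(.349)*np.cos(.239),np.cos(.349)*np.sin(.239),np.sin(.349)]);y=np.cross(n,x)
F=np.array([.419,.291,.075])
def tgt(h): return F+.002*x-.0085*y+n*(.0375+h)
E
python3 - <<'E'
from rest import *
st=r.get_state();s=(st['tool_pos'],R.from_quat(st['eef_rot']));print(st['tool_pos'])
a=go(tgt(.07),103.7,-20,s);go(tgt(.002),103.7,-20,a)
E
```

```text
[ 0.44247303 -0.02840178  0.23182317]
dp [307.8, -5.0, 55.2] twist [-0.352, 0.013, -0.075]
dp [-0.0, -0.0, 68.0] twist [0.0, 0.0, 0.0]
```

Emit:
{"name": "step_arm", "arguments": {"motion": [{"dp": [60,0,0],"twist": [0,0,0],"hand": -1},{"dp": [120,-1,0],"twist": [-0.1,0,-0.02],"hand": -1},{"dp": [180,-2,10],"twist": [-0.2,0,-0.04],"hand": -1},{"dp": [240,-4,30],"twist": [-0.352,0.013,-0.075],"hand": -1},{"dp": [308,-5,55],"twist": [-0.352,0.013,-0.075],"hand": -1}]}}

```text
clock: 5.75
tool_pos: [0.4076, 0.1339, 0.2115]
eef_rot: [0.624, 0.773, 0.057, 0.096]
contact_force: [0.8, -0.1, -2.6]
opening: 0.201
finger_force: 40.0
```

Emit:
{"name": "step_arm", "arguments": {"motion": [{"dp": [0,0,0],"twist": [0,0,0],"hand": -1},{"dp": [0,0,0],"twist": [0,0,0],"hand": -1},{"dp": [0,0,0],"twist": [0,0,0],"hand": -1}]}}

```text
clock: 6.12
tool_pos: [0.4092, 0.1321, 0.2124]
eef_rot: [0.626, 0.772, 0.058, 0.095]
contact_force: [-0.6, -0.4, -1.9]
opening: 0.198
finger_force: 40.0
```

Run:
```python
from rest import *
go(tgt(.002),103.7,-20)
for c in('scene','side'):
    s=cam(c);q=cloud(s).reshape(-1,3);q=q[np.isfinite(q[:,0])]-F
    L=np.stack([q@x,q@y,q@n],1)
    for nm,lo,hi in(('face',-.003,.004),('cover',.06,.1)):
        m=L[(abs(L[:,0])<.12)&(abs(L[:,1])<.12)&(L[:,2]>lo)&(L[:,2]<hi)];print(c,nm,len(m),np.percentile(m,[1,50,99],axis=0).round(4).tolist() if len(m) else '')
save(s,'side1.png')
```

```text
dp [151.9, 10.6, 92.8] twist [-0.14, 0.083, -0.018]
scene face 1897 [[-0.0735, -0.0857, -0.0029], [0.0045, -0.0024, 0.0004], [0.0715, 0.0817, 0.0038]]
scene cover 14 [[0.053, -0.117, 0.095], [0.0556, -0.1032, 0.0966], [0.058, -0.0916, 0.0994]]
side face 10851 [[-0.0699, -0.078, -0.0014], [0.0095, 0.0014, 0.0009], [0.07, 0.0825, 0.0032]]
side cover 24 [[0.0149, -0.0868, 0.0952], [0.0489, -0.086, 0.0983], [0.0574, -0.0849, 0.0999]]
```

View pics/side1.png

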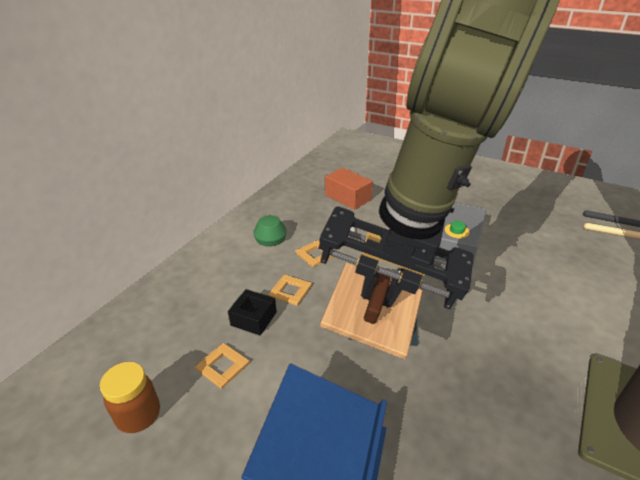

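The side view shows the cover held level above the bench, en route (370,300), with the blue rest at the bottom (315,430); the move was speed-limited.

Emit:
{"name": "step_arm", "arguments": {"motion": [{"dp": [146,1,26],"twist": [-0.14,0.083,-0.018],"hand": -1},{"dp": [146,1,26],"twist": [-0.14,0.083,-0.018],"hand": -1},{"dp": [146,1,26],"twist": [-0.14,0.083,-0.018],"hand": -1},{"dp": [146,1,26],"twist": [-0.14,0.083,-0.018],"hand": -1},{"dp": [146,1,26],"twist": [-0.14,0.083,-0.018],"hand": -1}]}}

```text
clock: 6.85
tool_pos: [0.385, 0.2804, 0.1759]
eef_rot: [0.605, 0.777, 0.139, 0.105]
contact_force: [0.2, -1.5, -1.5]
opening: 0.204
finger_force: 40.0
```

Emit:
{"name": "step_arm", "arguments": {"motion": [{"dp": [0,0,0],"twist": [0,0,0],"hand": -1},{"dp": [0,0,0],"twist": [0,0,0],"hand": -1}]}}

```text
clock: 7.1
tool_pos: [0.3869, 0.2729, 0.1765]
eef_rot: [0.608, 0.774, 0.136, 0.108]
contact_force: [0.2, 0.3, -1.1]
opening: 0.202
finger_force: 40.0
```

Run:
```python
from rest import *
go(tgt(.001),103.7,-20)
s=cam('scene');q=cloud(s).reshape(-1,3);q=q[np.isfinite(q[:,0])]-F
L=np.stack([q@x,q@y,q@n],1)
m=L[(abs(L[:,0])<.12)&(abs(L[:,1])<.12)&(L[:,2]>.06)&(L[:,2]<.09)];print(len(m),np.percentile(m,[1,50,99],axis=0).round(4).tolist() if len(m) else '')
```

```text
dp [1.6, 0.7, 69.0] twist [0.0, 0.002, 0.0]
1070 [[-0.0571, -0.0655, 0.0705], [0.0257, -0.0249, 0.0809], [0.0634, 0.0544, 0.0888]]
```

Emit:
{"name": "step_arm", "arguments": {"motion": [{"dp": [2,1,30],"twist": [0,0.002,0],"hand": -1},{"dp": [2,1,55],"twist": [0,0.002,0],"hand": -1},{"dp": [2,1,66],"twist": [0,0.002,0],"hand": -1},{"dp": [2,1,68],"twist": [0,0.002,0],"hand": -1},{"dp": [2,1,69],"twist": [0,0.002,0],"hand": -1}]}}

```text
clock: 7.78
tool_pos: [0.4096, 0.2825, 0.1124]
eef_rot: [0.607, 0.775, 0.138, 0.107]
contact_force: [-0.1, -0.2, -2.0]
opening: 0.199
finger_force: 40.0
```

Emit:
{"name": "step_arm", "arguments": {"motion": [{"dp": [0,0,1],"twist": [0,0,0],"hand": -1},{"dp": [0,0,2],"twist": [0,0,0],"hand": -1},{"dp": [0,0,2],"twist": [0,0,0],"hand": -1}]}}

```text
clock: 8.15
tool_pos: [0.4097, 0.2826, 0.1121]
eef_rot: [0.606, 0.776, 0.138, 0.107]
contact_force: [-5.8, -3.6, 17.0]
opening: 0.2
finger_force: 40.0
```

Emit:
{"name": "step_arm", "arguments": {"motion": [{"dp": [0,0,1],"twist": [0,0,0],"hand": -1},{"dp": [0,0,1.5],"twist": [0,0,0],"hand": -1},{"dp": [0,0,1.5],"twist": [0,0,0],"hand": -1}]}}

```text
clock: 8.52
tool_pos: [0.4097, 0.2826, 0.112]
eef_rot: [0.606, 0.776, 0.139, 0.108]
contact_force: [-10.5, -5.9, 33.7]
opening: 0.201
finger_force: 40.0
```

Emit:
{"name": "step_arm", "arguments": {"motion": [{"dp": [0,0,-2.5],"twist": [0,0,0],"hand": -1},{"dp": [0,0,-2.5],"twist": [0,0,0],"hand": 0},{"dp": [0,0,-2.5],"twist": [0,0,0],"hand": 0},{"dp": [0,0,-2.5],"twist": [0,0,0],"hand": 0},{"dp": [0,0,-2.5],"twist": [0,0,0],"hand": 0}]}}

```text
clock: 9.15
tool_pos: [0.41, 0.2827, 0.1107]
eef_rot: [0.607, 0.775, 0.137, 0.106]
contact_force: [-0.6, -0.1, -0.1]
opening: 0.499
finger_force: 0.0
```

Emit:
{"name": "step_arm", "arguments": {"motion": [{"dp": [0,0,-30],"twist": [0,0,0],"hand": 0},{"dp": [0,0,-80],"twist": [0,0,0],"hand": 1},{"dp": [0,0,-110],"twist": [0,0,0],"hand": 1},{"dp": [0,0,-110],"twist": [0,0,0],"hand": 1},{"dp": [0,0,-110],"twist": [0,0,0],"hand": 1}]}}

```text
clock: 9.78
tool_pos: [0.3736, 0.2733, 0.2137]
eef_rot: [0.607, 0.775, 0.137, 0.107]
contact_force: [-0.1, -0.2, 0.2]
opening: 0.93
finger_force: 0.0
```

```bash
cat > cov.py <<'E'
from rest import *
for c in('scene','side'):
    s=cam(c);q=cloud(s).reshape(-1,3);q=q[np.isfinite(q[:,0])]-F
    L=np.stack([q@x,q@y,q@n],1)
    m=L[(abs(L[:,0])<.1)&(abs(L[:,1])<.1)&(L[:,2]>.008)&(L[:,2]<.016)];print(c,len(m),np.percentile(m,[1,50,99],axis=0).round(4).tolist(), cv2.minAreaRect((m[:,:2]*1000).astype(np.float32)))
E
python3 - <<'E'
from cov import *
# over the nest, high for the wrist camera
go((.449,-.015,.26),100)
go((.58,.0,.36),100)
E
```

```text
scene 1091 [[-0.079, -0.0813, 0.0082], [0.0132, -0.012, 0.0123], [0.0638, 0.0724, 0.0159]] ((-8.51312255859375, -1.1999893188476562), (150.7718963623047, 169.40505981445312), 0.23693963885307312)
side 7016 [[-0.0731, -0.0538, 0.0098], [0.0116, 0.0116, 0.0129], [0.0617, 0.0648, 0.0155]] ((-8.257049560546875, -6.826347351074219), (142.2274627685547, 145.36524963378906), 0.23276221752166748)
dp [-297.8, 20.2, -42.9] twist [0.347, -0.013, 0.066]
dp [-314.5, 177.2, -92.4] twist [0.347, -0.013, 0.066]
```

Emit:
{"name": "step_arm", "arguments": {"motion": [{"dp": [-298,20,-43],"twist": [0.347,-0.013,0.066],"hand": 1},{"dp": [-298,20,-43],"twist": [0.347,-0.013,0.066],"hand": 1},{"dp": [-298,20,-43],"twist": [0.347,-0.013,0.066],"hand": 1},{"dp": [-298,20,-43],"twist": [0.347,-0.013,0.066],"hand": 1},{"dp": [-298,20,-43],"twist": [0.347,-0.013,0.066],"hand": 1}]}}

```text
clock: 10.5
tool_pos: [0.4273, 0.0934, 0.2381]
eef_rot: [0.642, 0.767, 0.001, -0.001]
contact_force: [0.7, 1.2, -0.1]
opening: 0.999
finger_force: 0.0
```

Emit:
{"name": "step_arm", "arguments": {"motion": [{"dp": [0,0,0],"twist": [0,0,0],"hand": 1},{"dp": [0,0,0],"twist": [0,0,0],"hand": 1}]}}

```text
clock: 10.75
tool_pos: [0.4263, 0.0926, 0.2379]
eef_rot: [0.643, 0.766, 0.001, 0.001]
contact_force: [-0.3, 0.3, 0.0]
opening: 0.998
finger_force: 0.0
```

Run:
```python
from h import *
go((.449,-.015,.26),100)
```

```text
dp [-109.9, 3.9, -22.0] twist [0.003, 0.0, -0.001]
```

Emit:
{"name": "step_arm", "arguments": {"motion": [{"dp": [-40,4,-22],"twist": [0.003,0,-0.001],"hand": 1},{"dp": [-80,4,-22],"twist": [0.003,0,-0.001],"hand": 1},{"dp": [-110,4,-22],"twist": [0.003,0,-0.001],"hand": 1},{"dp": [-110,4,-22],"twist": [0.003,0,-0.001],"hand": 1},{"dp": [-110,4,-22],"twist": [0.003,0,-0.001],"hand": 1}]}}

```text
clock: 11.38
tool_pos: [0.4492, -0.0116, 0.2608]
eef_rot: [0.64, 0.768, 0.0, 0.0]
contact_force: [-0.0, 0.7, 0.6]
opening: 1.001
finger_force: 0.0
```

Run:
```python
from m import *
print(r.get_state()['tool_pos'],r.get_state()['qd'].round(3))
s=cam('wrist');P=cloud(s);save(s,'w2.png');np.save('w2.npy',P)
for z0,z1 in((.003,.012),(.078,.1)):print(rect(P,(.449,-.017),.09,z0,z1),rect(P,(.449,-.017),.09,z0,z1,close=51))
for c in('scene','side'):
  P=cloud(cam(c))
  for z0,z1 in((.003,.009),(.08,.09)):print(c,rect(P,(.449,-.017),.09,z0,z1,close=51))
go((.667,.1117,.2),96)
```

```text
[ 0.44921192 -0.01159725  0.26083271] [-0.    -0.005 -0.005 -0.003 -0.001  0.001  0.008]
([0.4464, -0.016], (174.2, 179.4), -28.7, 0.0079, 17388) ([0.4481, -0.0171], (177.1, 177.9), -11.3, 0.0079, 24259)
([0.4323, -0.0566], (30.7, 31.8), 23.2, 0.0874, 697) ([0.4332, -0.054], (34.5, 35.8), 22.6, 0.0874, 801)
scene ([0.4499, -0.0218], (176.0, 165.4), 25.3, 0.0056, 21015)
scene ([0.43, -0.0676], (46.0, 27.4), -20.6, 0.0846, 634)
side ([0.4462, -0.0127], (135.1, 127.3), 22.7, 0.0057, 14111)
side ([0.4288, -0.0616], (40.3, 28.4), -16.2, 0.0849, 669)
dp [83.2, 236.3, 61.2] twist [0.001, 0.001, 0.076]
```

View pics/w2.png

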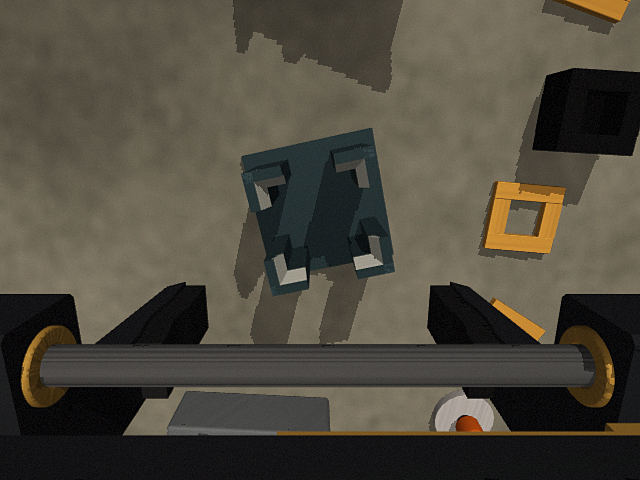

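The wrist view shows the open nest at (320,210), turned about 13° relative to the gripper (so yaw ≈ 23°), with the mould (590,110), spacers (525,218), (515,320) and disc (465,415) at the edges.

```bash
cat > nest.py <<'E'
from m import *
def nest(s,c=(.449,-.017)):
    P=cloud(s);px=s['pixels'].astype(int)
    def mar(m):
        m=cv2.morphologyEx(m.astype(np.uint8),cv2.MORPH_OPEN,np.ones((2,2)))>0
        (a,b),(w,h),t=cv2.minAreaRect((P[m][:,:2]*1000).astype(np.float32))
        if t>45:t-=90
        return round(a,1),round(b,1),round(w,1),round(h,1),round(t,1),int(m.sum())
    near=np.hypot(P[...,0]-c[0],P[...,1]-c[1])<.095
    teal=(px[...,2]>px[...,0]+4)
    print('base',mar(near&teal&(P[...,2]<.012)),'top',mar(near&(P[...,2]>.083)&(P[...,2]<.092)),'mid',mar(near&(P[...,2]>.03)&(P[...,2]<.092)))
E
python3 - <<'E'
from nest import *
for c in('wrist','scene','side'):print(c);nest(cam(c))
E
```

```text
wrist
base (453.9, -12.2, 124.4, 125.5, 22.4, 10599) top (nan, nan, nan, 0.0, nan, 3747) mid (455.7, -27.1, 127.5, 134.1, 23.1, 6690)
scene
base (457.1, -14.5, 119.9, 122.1, 22.9, 1030) top (440.8, 10.1, 107.2, 163.1, 31.2, 127) mid (435.0, 3.4, 123.3, 152.8, 22.4, 1116)
side
base (447.2, -8.4, 121.9, 123.2, 22.3, 1737) top (461.9, -58.8, 112.2, 202.3, 22.0, 436) mid (nan, nan, 0.0, 0.0, 0.0, 1944)
```

Emit:
{"name": "step_arm", "arguments": {"motion": [{"dp": [80,236,0],"twist": [0,0,0.076],"hand": 1},{"dp": [80,236,0],"twist": [0,0,0.076],"hand": 1},{"dp": [80,236,0],"twist": [0,0,0.076],"hand": 1},{"dp": [80,236,0],"twist": [0,0,0.076],"hand": 1},{"dp": [80,236,0],"twist": [0,0,0.076],"hand": 1}]}}

```text
clock: 12.3
tool_pos: [0.6701, 0.1093, 0.2602]
eef_rot: [0.67, 0.742, 0.002, 0.0]
contact_force: [-0.9, -0.3, 0.0]
opening: 0.998
finger_force: 0.0
```

Emit:
{"name": "step_arm", "arguments": {"motion": [{"dp": [0,0,0],"twist": [0,0,0],"hand": 1},{"dp": [0,0,0],"twist": [0,0,0],"hand": 1},{"dp": [0,0,0],"twist": [0,0,0],"hand": 1}]}}

```text
clock: 12.68
tool_pos: [0.6672, 0.1044, 0.2615]
eef_rot: [0.671, 0.741, -0.0, 0.001]
contact_force: [-0.1, 0.2, 0.2]
opening: 1.0
finger_force: 0.0
```

Run:
```python
from m import *
s=cam('wrist');P=cloud(s);save(s,'w3.png')
print('mould',rect(P,(.667,.1117),.065,.035,.047))
for n,c in(('s1',(.647,.2275)),('s3',(.6475,.011)),('s2',(.666,-.118))):print(n,rect(P,c,.055,.006,.016))
go((.667,.1117,.042),96)
```

```text
mould ([0.667, 0.1141], (66.1, 66.7), 6.6, 0.0419, 3264)
s1 ([0.6472, 0.23], (66.8, 66.6), -7.4, 0.0098, 3325)
s3 ([0.6481, 0.014], (66.8, 67.0), 5.7, 0.01, 3303)
s2 ([0.6648, -0.1158], (67.5, 68.0), -21.4, 0.0102, 2534)
dp [7.6, 0.1, 219.5] twist [0.001, 0.002, -0.005]
```

Emit:
{"name": "step_arm", "arguments": {"motion": [{"dp": [10,0,60],"twist": [0,0,-0.012],"hand": 1},{"dp": [10,0,120],"twist": [0,0,-0.012],"hand": 1},{"dp": [10,0,170],"twist": [0,0,-0.012],"hand": 1},{"dp": [10,0,205],"twist": [0,0,-0.012],"hand": 1},{"dp": [10,0,219.5],"twist": [0,0,-0.012],"hand": 1}]}}

```text
clock: 13.35
tool_pos: [0.6658, 0.1143, 0.0396]
eef_rot: [0.666, 0.746, -0.001, 0.0]
contact_force: [-0.5, -0.1, -0.5]
opening: 0.999
finger_force: 0.0
```

Emit:
{"name": "step_arm", "arguments": {"motion": [{"dp": [0,0,0],"twist": [0,0,0],"hand": 1},{"dp": [0,0,0],"twist": [0,0,0],"hand": -1},{"dp": [0,0,0],"twist": [0,0,0],"hand": -1},{"dp": [0,0,0],"twist": [0,0,0],"hand": -1},{"dp": [0,0,0],"twist": [0,0,0],"hand": -1}], "force": 30}}

```text
clock: 13.98
tool_pos: [0.6677, 0.1154, 0.043]
eef_rot: [0.666, 0.746, 0.001, 0.001]
contact_force: [-1.2, -0.8, 6.2]
opening: 0.749
finger_force: 30.0
```

Emit:
{"name": "step_arm", "arguments": {"motion": [{"dp": [0,0,0],"twist": [0,0,0],"hand": -1},{"dp": [0,0,0],"twist": [0,0,0],"hand": -1},{"dp": [0,0,0],"twist": [0,0,0],"hand": -1}]}}

```text
clock: 14.35
tool_pos: [0.6677, 0.1154, 0.043]
eef_rot: [0.666, 0.746, 0.001, 0.001]
contact_force: [-0.8, -0.5, 7.1]
opening: 0.744
finger_force: 30.0
```

Emit:
{"name": "step_arm", "arguments": {"motion": [{"dp": [0,0,-30],"twist": [0,0,0],"hand": -1},{"dp": [0,0,-80],"twist": [0,0,0],"hand": -1},{"dp": [0,0,-135],"twist": [0,0,0],"hand": -1},{"dp": [0,0,-140],"twist": [0,0,0],"hand": -1},{"dp": [0,0,-140],"twist": [0,0,0],"hand": -1}]}}

```text
clock: 14.98
tool_pos: [0.6663, 0.1147, 0.1809]
eef_rot: [0.666, 0.746, -0.001, 0.001]
contact_force: [-0.7, 0.2, -3.0]
opening: 0.744
finger_force: 30.0
```

Run:
```python
from m import *
s=cam('wrist');P=cloud(s)
st=r.get_state();print(st['tool_pos'],st['finger_force'],st['contact_force'])
T=R.from_quat(st['eef_rot']).as_matrix()
for c in('scene','side'):
  print(c,rect(cloud(cam(c)),st['tool_pos'][:2],.065,.165,.19))
L=(P.reshape(-1,3)-st['tool_pos'])@T;m=L[(abs(L[:,2]-.0)<.012)&(abs(L[:,0])<.05)&(abs(L[:,1])<.034)];print(len(m),np.nanpercentile(m,[1,50,99],axis=0).round(4) if len(m) else '')
go((.4539,-.0122,.183),112.6)
```

```text
[0.66581571 0.11440866 0.17977011] 29.985565426759422 [-0.99354917 -0.8603089  -3.59862817]
scene ([np.float64(0.6683), np.float64(0.0994)], (95.0, 54.0), 0.0, 0.175, 2052)
side ([np.float64(0.6622), np.float64(0.1219)], (89.4, 68.4), -13.7, 0.1753, 2786)
20849 [[-0.0324 -0.033  -0.0056]
 [ 0.0162 -0.0002  0.    ]
 [ 0.0329  0.0333  0.0106]]
dp [-102.2, -224.7, -2.9] twist [-0.003, 0.002, -0.282]
```

Emit:
{"name": "step_arm", "arguments": {"motion": [{"dp": [-102,-225,-3],"twist": [0,0,-0.282],"hand": -1},{"dp": [-102,-225,-3],"twist": [0,0,-0.282],"hand": -1},{"dp": [-102,-225,-3],"twist": [0,0,-0.282],"hand": -1},{"dp": [-102,-225,-3],"twist": [0,0,-0.282],"hand": -1},{"dp": [-102,-225,-3],"twist": [0,0,-0.282],"hand": -1}]}}

```text
clock: 15.75
tool_pos: [0.4482, -0.0153, 0.183]
eef_rot: [0.556, 0.831, -0.005, -0.002]
contact_force: [1.1, -0.0, -3.1]
opening: 0.745
finger_force: 30.0
```

Emit:
{"name": "step_arm", "arguments": {"motion": [{"dp": [0,0,0],"twist": [0,0,0],"hand": -1},{"dp": [0,0,0],"twist": [0,0,0],"hand": -1},{"dp": [0,0,0],"twist": [0,0,0],"hand": -1}]}}

```text
clock: 16.12
tool_pos: [0.4557, -0.0104, 0.1843]
eef_rot: [0.555, 0.832, 0.0, 0.001]
contact_force: [0.2, 0.0, -2.7]
opening: 0.744
finger_force: 30.0
```

Run:
```python
from nest import *
s=cam('wrist');save(s,'w4.png');nest(s,(.4539,-.0122));print(r.get_state()['tool_pos'])
go((.4539,-.0122,.14),112.6)
```

```text
base (nan, nan, nan, 0.0, nan, 7901) top (387.4, 16.5, 0.0, 0.0, 0.0, 3517) mid (441.6, 13.4, 138.8, 47.6, 22.3, 5577)
[ 0.45542217 -0.01051029  0.18430779]
dp [-0.9, -2.1, 44.3] twist [0.001, 0.001, 0.0]
```

View pics/w4.png

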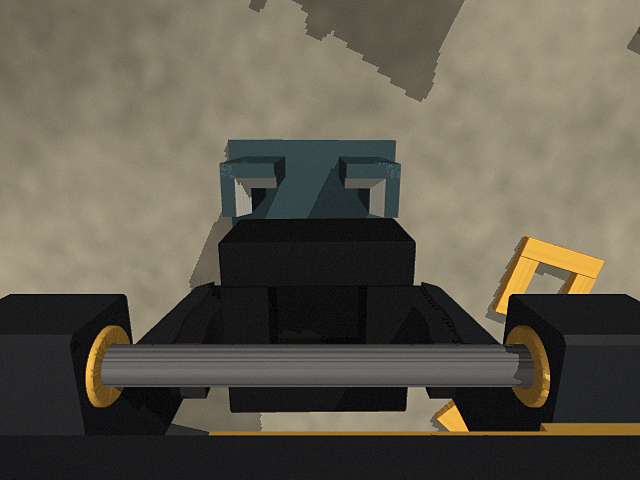

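The wrist view shows the mould held square (219–415, 220–410), with the nest's far half just behind it, (220–400, 140–220), parallel to it.

Run:
```python
from h import *
s=cam('wrist');st=r.get_state();P=cloud(s);px=s['pixels'].astype(int)
L=(P-st['tool_pos'])@R.from_quat(st['eef_rot']).as_matrix();np.save('L.npy',L)
print(s['fx'],s['cx'],s['cy'])
near=(abs(L[...,0])<.09)&(abs(L[...,1])<.09)
teal=(px[...,2]>px[...,0]+4)
def ext(nm,m):
    m=cv2.erode(m.astype(np.uint8),np.ones((2,2)))>0
    q=L[m];print(nm,len(q),'x',np.percentile(q[:,0],[.5,99.5]).round(4),'y',np.percentile(q[:,1],[.5,50,99.5]).round(4),'z',np.median(q[:,2]).round(4))
ext('base',near&teal&(P[...,2]<.012)&(L[...,0]>.045))
ext('lips',near&(P[...,2]>.06)&(P[...,2]<.092)&(L[...,0]>.033))
ext('liptop',near&(P[...,2]>.083)&(P[...,2]<.092)&(L[...,0]>.033))
dark=px.max(-1)<40
ext('mould front',near&(abs(L[...,2]-.02)<.022)&(L[...,0]>.025))
ext('mould top',(abs(L[...,1])<.036)&(abs(L[...,2])<.006)&(abs(L[...,0])<.04))
row=L[160,210:410];print([(210+i,row[i].round(3).tolist()) for i in range(0,200,6)])
```

```text
397.31953768721337 317.36357266760075 241.37024966658447
base 3145 x [0.0451 0.0625] y [-0.0636 -0.0023  0.0582] z 0.1763
lips 3424 x [0.0333 0.0518] y [-0.0521 -0.0229  0.0468] z 0.0969
liptop 2485 x [0.0334 0.0513] y [-0.0521 -0.0228  0.0468] z 0.0965
mould front 7852 x [0.0251 0.0328] y [-0.0311  0.0008  0.0328] z 0.002
mould top 19161 x [-0.0331  0.0325] y [-0.0331  0.0008  0.0349] z 0.001
[(210, [0.048, -0.08, 0.181]), (216, [0.048, -0.076, 0.182]), (222, [0.048, -0.072, 0.183]), (228, [0.048, -0.067, 0.183]), (234, [0.052, -0.05, 0.123]), (240, [0.052, -0.047, 0.123]), (246, [0.052, -0.043, 0.123]), (252, [0.052, -0.039, 0.124]), (258, [0.052, -0.036, 0.124]), (264, [0.052, -0.032, 0.125]), (270, [0.052, -0.028, 0.125]), (276, [0.052, -0.025, 0.126]), (282, [0.05, -0.023, 0.147]), (288, [0.049, -0.021, 0.176]), (294, [0.049, -0.016, 0.175]), (300, [0.049, -0.012, 0.176]), (306, [0.049, -0.007, 0.175]), (312, [0.049, -0.003, 0.177]), (318, [0.049, 0.001, 0.177]), (324, [0.049, 0.006, 0.177]), (330, [0.049, 0.01, 0.176]), (336, [0.049, 0.015, 0.176]), (342, [0.051, 0.017, 0.14]), (348, [0.052, 0.02, 0.127]), (354, [0.052, 0.024, 0.128]), (360, [0.051, 0.028, 0.129]), (366, [0.051, 0.032, 0.129]), (372, [0.051, 0.035, 0.13]), (378, [0.051, 0.039, 0.13]), (384, [0.051, 0.043, 0.13]), (390, [0.051, 0.047, 0.13]), (396, [0.048, 0.061, 0.183]), (402, [0.048, 0.065, 0.183]), (408, [0.048, 0.07, 0.182])]
```

Emit:
{"name": "step_arm", "arguments": {"motion": [{"dp": [1,-3.3,0],"twist": [0,0,0],"hand": -1},{"dp": [1,-3.3,30],"twist": [0,0,0],"hand": -1},{"dp": [1,-3.3,50],"twist": [0,0,0],"hand": -1},{"dp": [1,-3.3,55],"twist": [0,0,0],"hand": -1},{"dp": [1,-3.3,60],"twist": [0,0,0],"hand": -1}]}}

```text
clock: 16.85
tool_pos: [0.4517, -0.0114, 0.1246]
eef_rot: [0.555, 0.832, 0.0, 0.001]
contact_force: [0.2, 0.3, -2.4]
opening: 0.744
finger_force: 30.0
```

Emit:
{"name": "step_arm", "arguments": {"motion": [{"dp": [0,0,4],"twist": [0,0,0],"hand": -1},{"dp": [0,0,8],"twist": [0,0,0],"hand": -1},{"dp": [0,0,8],"twist": [0,0,0],"hand": -1}]}}

```text
clock: 17.23
tool_pos: [0.4514, -0.0115, 0.1164]
eef_rot: [0.555, 0.832, -0.0, 0.001]
contact_force: [0.4, -0.1, -2.7]
opening: 0.741
finger_force: 30.0
```

Emit:
{"name": "step_arm", "arguments": {"motion": [{"dp": [0,0,4],"twist": [0,0,0],"hand": -1},{"dp": [0,0,8],"twist": [0,0,0],"hand": -1},{"dp": [0,0,12],"twist": [0,0,0],"hand": -1}]}}

```text
clock: 17.6
tool_pos: [0.4514, -0.0115, 0.1042]
eef_rot: [0.555, 0.832, -0.0, 0.001]
contact_force: [-0.3, 1.0, -3.0]
opening: 0.746
finger_force: 30.0
```

Emit:
{"name": "step_arm", "arguments": {"motion": [{"dp": [0,0,5],"twist": [0,0,0],"hand": -1},{"dp": [0,0,10],"twist": [0,0,0],"hand": -1},{"dp": [0,0,15],"twist": [0,0,0],"hand": -1}]}}

```text
clock: 17.98
tool_pos: [0.4514, -0.0115, 0.0891]
eef_rot: [0.555, 0.832, -0.0, 0.001]
contact_force: [0.1, 0.8, -2.9]
opening: 0.742
finger_force: 30.0
```

Sliding freely; down to the floor.

Emit:
{"name": "step_arm", "arguments": {"motion": [{"dp": [0,0,8],"twist": [0,0,0],"hand": -1},{"dp": [0,0,16],"twist": [0,0,0],"hand": -1},{"dp": [0,0,24],"twist": [0,0,0],"hand": -1},{"dp": [0,0,32],"twist": [0,0,0],"hand": -1},{"dp": [0,0,36],"twist": [0,0,0],"hand": -1}]}}

```text
clock: 18.6
tool_pos: [0.4514, -0.0115, 0.053]
eef_rot: [0.555, 0.832, -0.0, 0.001]
contact_force: [-1.0, 0.4, -2.5]
opening: 0.745
finger_force: 30.0
```

Emit:
{"name": "step_arm", "arguments": {"motion": [{"dp": [0,0,2],"twist": [0,0,0],"hand": -1},{"dp": [0,0,4],"twist": [0,0,0],"hand": -1},{"dp": [0,0,4],"twist": [0,0,0],"hand": -1}]}}

```text
clock: 18.98
tool_pos: [0.4515, -0.0115, 0.0494]
eef_rot: [0.555, 0.832, 0.0, 0.001]
contact_force: [-1.0, 1.3, -3.9]
opening: 0.745
finger_force: 30.0
```

Emit:
{"name": "step_arm", "arguments": {"motion": [{"dp": [0,0,1],"twist": [0,0,0],"hand": -1},{"dp": [0,0,0.5],"twist": [0,0,0],"hand": 1},{"dp": [0,0,0.5],"twist": [0,0,0],"hand": 1},{"dp": [0,0,0],"twist": [0,0,0],"hand": 1},{"dp": [0,0,0],"twist": [0,0,0],"hand": 1}]}}

```text
clock: 19.6
tool_pos: [0.4516, -0.0118, 0.0495]
eef_rot: [0.555, 0.832, -0.0, 0.001]
contact_force: [-0.5, 0.3, 0.1]
opening: 0.996
finger_force: 0.0
```

Emit:
{"name": "step_arm", "arguments": {"motion": [{"dp": [0,0,-40],"twist": [0,0,0],"hand": 1},{"dp": [0,0,-100],"twist": [0,0,0],"hand": 1},{"dp": [0,0,-160],"twist": [0,0,0],"hand": 1},{"dp": [0,0,-212],"twist": [0,0,0],"hand": 1},{"dp": [0,0,-212],"twist": [0,0,0],"hand": 1}]}}

```text
clock: 20.23
tool_pos: [0.453, -0.0111, 0.2646]
eef_rot: [0.555, 0.832, 0.002, 0.004]
contact_force: [0.7, -0.2, -1.3]
opening: 1.003
finger_force: 0.0
```

Run:
```python
from nest import *
s=cam('wrist');nest(s,(.4539,-.0122));P=cloud(s);print('mould',rect(P,(.4525,-.0115),.05,.038,.056,close=3));save(s,'w5.png')
go((.648,.0135,.1),95.5)
```

```text
base (454.3, -11.8, 123.7, 124.9, 22.5, 4989) top (459.7, -27.0, 128.5, 133.9, 22.2, 3714) mid (436.9, 34.1, 122.9, 0.0, 20.2, 10874)
mould ([0.4525, -0.0131], (72.1, 68.9), 22.5, 0.0479, 3474)
dp [-51.3, 190.4, 163.4] twist [0.004, 0.003, 0.297]
```

View pics/w5.png

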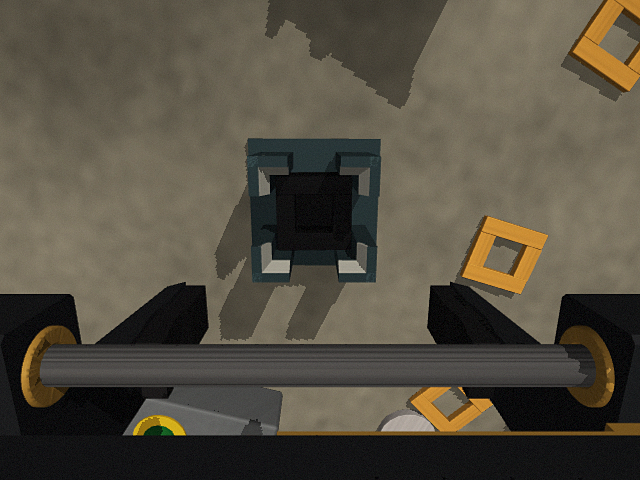

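The wrist view shows the mould seated in the nest (313,212) and a spacer at (505,255), another at (610,45), one near (450,405) beside the disc.

Emit:
{"name": "step_arm", "arguments": {"motion": [{"dp": [-50,188,10],"twist": [0,0,0.297],"hand": 1},{"dp": [-50,188,10],"twist": [0,0,0.297],"hand": 1},{"dp": [-50,188,10],"twist": [0,0,0.297],"hand": 1},{"dp": [-50,188,10],"twist": [0,0,0.297],"hand": 1},{"dp": [-50,188,10],"twist": [0,0,0.297],"hand": 1}]}}

```text
clock: 20.9
tool_pos: [0.6426, 0.0146, 0.2494]
eef_rot: [0.672, 0.741, -0.002, -0.0]
contact_force: [-0.9, 0.3, -0.3]
opening: 1.001
finger_force: 0.0
```

Emit:
{"name": "step_arm", "arguments": {"motion": [{"dp": [0,0,0],"twist": [0,0,0],"hand": 1},{"dp": [0,0,0],"twist": [0,0,0],"hand": 1},{"dp": [0,0,0],"twist": [0,0,0],"hand": 1}]}}

```text
clock: 21.28
tool_pos: [0.6435, 0.0142, 0.2521]
eef_rot: [0.672, 0.741, -0.0, 0.001]
contact_force: [0.3, 1.5, 1.5]
opening: 0.997
finger_force: 0.0
```

```bash
cat > sp.py <<'E'
from m import *
SP=[('s3',(.648,.0125)),('s2',(.665,-.117)),('s1',(.647,.229))]
def grasp(name,z=.0235,s=None,rad=.055,z0=.006,z1=.016,turn=0):
    s=s or cam('wrist');P=cloud(s);c=dict(SP)[name];m=rect(P,c,rad,z0,z1);print(name,m)
    if not m:return
    yaw=m[2]+90+turn;Y=np.radians(yaw)
    p=np.array([m[0][0],m[0][1]])+.0011*np.array([np.cos(Y),np.sin(Y)])-.0025*np.array([np.sin(Y),-np.cos(Y)])
    print('tgt',p);go((*p,z),yaw)
E
python3 -c "
from sp import *
grasp('s3')"
```

```text
s3 ([0.6485, 0.0134], (67.0, 66.6), 5.4, 0.01, 3265)
tgt [0.64590758 0.01425985]
dp [0.2, 1.9, 228.5] twist [0.001, 0.002, 0.003]
```

Emit:
{"name": "step_arm", "arguments": {"motion": [{"dp": [0,2,60],"twist": [0,0,0.003],"hand": 1},{"dp": [0,2,120],"twist": [0,0,0.003],"hand": 1},{"dp": [0,2,175],"twist": [0,0,0.003],"hand": 1},{"dp": [0,2,205],"twist": [0,0,0.003],"hand": 1},{"dp": [0,2,220],"twist": [0,0,0.003],"hand": 1}]}}

```text
clock: 21.95
tool_pos: [0.6454, 0.0143, 0.03]
eef_rot: [0.673, 0.74, -0.001, 0.0]
contact_force: [-0.3, 0.7, -0.1]
opening: 0.997
finger_force: 0.0
```

Emit:
{"name": "step_arm", "arguments": {"motion": [{"dp": [0,0,4],"twist": [0,0,0],"hand": 1},{"dp": [0,0,8],"twist": [0,0,0],"hand": 1},{"dp": [0,0,8],"twist": [0,0,0],"hand": -1},{"dp": [0,0,8],"twist": [0,0,0],"hand": -1},{"dp": [0,0,8],"twist": [0,0,0],"hand": -1}], "force": 30}}

```text
clock: 22.58
tool_pos: [0.6469, 0.0145, 0.0244]
eef_rot: [0.673, 0.74, 0.001, 0.001]
contact_force: [1.0, 0.1, 2.7]
opening: 0.738
finger_force: 30.0
```

Emit:
{"name": "step_arm", "arguments": {"motion": [{"dp": [0,0,0],"twist": [0,0,0],"hand": -1},{"dp": [0,0,0],"twist": [0,0,0],"hand": -1},{"dp": [0,0,0],"twist": [0,0,0],"hand": -1}]}}

```text
clock: 22.95
tool_pos: [0.6469, 0.0145, 0.0244]
eef_rot: [0.673, 0.74, 0.0, 0.001]
contact_force: [-0.8, -0.7, 5.7]
opening: 0.745
finger_force: 30.0
```

Emit:
{"name": "step_arm", "arguments": {"motion": [{"dp": [0,0,-20],"twist": [0,0,0],"hand": -1},{"dp": [0,0,-60],"twist": [0,0,0],"hand": -1},{"dp": [0,0,-110],"twist": [0,0,0],"hand": -1},{"dp": [0,0,-130],"twist": [0,0,0],"hand": -1},{"dp": [0,0,-130],"twist": [0,0,0],"hand": -1}]}}

```text
clock: 23.58
tool_pos: [0.6466, 0.0147, 0.155]
eef_rot: [0.673, 0.74, 0.001, 0.002]
contact_force: [-0.4, 0.8, -1.7]
opening: 0.743
finger_force: 30.0
```

Run:
```python
from sp import *
go((.4515,-.0115,.155),112.5)
```

```text
dp [-7.8, -196.7, -0.7] twist [0.003, 0.002, -0.299]
```

Emit:
{"name": "step_arm", "arguments": {"motion": [{"dp": [-8,-197,-1],"twist": [0,0,-0.299],"hand": -1},{"dp": [-8,-197,-1],"twist": [0,0,-0.299],"hand": -1},{"dp": [-8,-197,-1],"twist": [0,0,-0.299],"hand": -1},{"dp": [-8,-197,-1],"twist": [0,0,-0.299],"hand": -1},{"dp": [-8,-197,-1],"twist": [0,0,-0.299],"hand": -1}]}}

```text
clock: 24.2
tool_pos: [0.4503, -0.012, 0.1537]
eef_rot: [0.555, 0.832, -0.001, 0.0]
contact_force: [-0.2, 0.1, -1.1]
opening: 0.74
finger_force: 30.0
```

Emit:
{"name": "step_arm", "arguments": {"motion": [{"dp": [0,0,0],"twist": [0,0,0],"hand": -1},{"dp": [0,0,0],"twist": [0,0,0],"hand": -1},{"dp": [0,0,0],"twist": [0,0,0],"hand": -1}]}}

```text
clock: 24.58
tool_pos: [0.4515, -0.0116, 0.1543]
eef_rot: [0.555, 0.832, 0.0, 0.001]
contact_force: [-0.1, -0.7, -1.4]
opening: 0.743
finger_force: 30.0
```

```bash
cat > hand.py <<'E'
from m import *
def inhand(zc=.02,s=None):
    s=s or cam('wrist');st=r.get_state();P=cloud(s);px=s['pixels'].astype(int)
    L=(P-st['tool_pos'])@R.from_quat(st['eef_rot']).as_matrix()
    m=(abs(L[...,0])<.06)&(abs(L[...,1])<.06)&(abs(L[...,2]-zc)<.02)&(px[...,0]>px[...,2]+50)
    q=L[m];
    if len(q)>50:
        print('tool x',np.percentile(q[:,0],[.5,50,99.5]).round(4),'y',np.percentile(q[:,1],[.5,99.5]).round(4),'z',np.percentile(q[:,2],[5,50,95]).round(4),len(q))
        t=q[q[:,2]<np.percentile(q[:,2],60)];print(np.linalg.lstsq(np.c_[t[:,:2],np.ones(len(t))],t[:,2],rcond=None)[0].round(3),cv2.minAreaRect((t[:,:2]*1000).astype(np.float32)))
    return s
if __name__=='__main__':
    s=inhand();save(s,'hand.png');go((.4515,-.0115,.105),112.5)
E
python3 hand.py
```

```text
tool x [-0.0328  0.0185  0.0326] y [-0.0317  0.0335] z [0.0135 0.0145 0.0164] 14442
[-0.001  0.001  0.014] ((0.06984329223632812, 0.8089561462402344), (65.65458679199219, 65.8997802734375), 0.030651986598968506)
dp [0.1, 0.2, 49.3] twist [0.001, 0.001, 0.0]
```

View pics/hand.png

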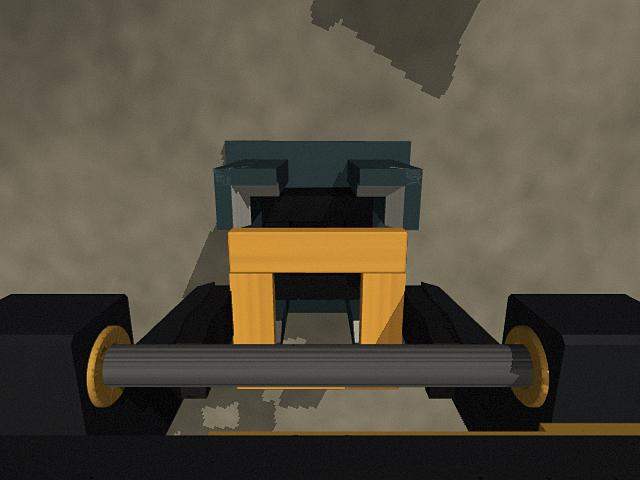

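The wrist view shows the brass spacer held flat and square (230–407, 228–385), aligned with the nest behind it.

Emit:
{"name": "step_arm", "arguments": {"motion": [{"dp": [0,0,30],"twist": [0,0,0],"hand": -1},{"dp": [0,0,45],"twist": [0,0,0],"hand": -1},{"dp": [0,0,52],"twist": [0,0,0],"hand": -1},{"dp": [0,0,58],"twist": [0,0,0],"hand": -1},{"dp": [0,0,64],"twist": [0,0,0],"hand": -1}]}}

```text
clock: 25.25
tool_pos: [0.4512, -0.0118, 0.0905]
eef_rot: [0.555, 0.832, 0.0, 0.001]
contact_force: [-0.3, -0.4, -1.8]
opening: 0.745
finger_force: 30.0
```

Emit:
{"name": "step_arm", "arguments": {"motion": [{"dp": [0,0,5],"twist": [0,0,0],"hand": -1},{"dp": [0,0,10],"twist": [0,0,0],"hand": -1},{"dp": [0,0,15],"twist": [0,0,0],"hand": -1},{"dp": [0,0,18],"twist": [0,0,0],"hand": -1},{"dp": [0,0,18],"twist": [0,0,0],"hand": -1}]}}

```text
clock: 25.88
tool_pos: [0.4508, -0.0119, 0.0723]
eef_rot: [0.555, 0.832, -0.0, 0.001]
contact_force: [0.5, 0.5, -1.0]
opening: 0.739
finger_force: 30.0
```

Emit:
{"name": "step_arm", "arguments": {"motion": [{"dp": [0,0,1.5],"twist": [0,0,0],"hand": -1},{"dp": [0,0,1.5],"twist": [0,0,0],"hand": 1},{"dp": [0,0,1.5],"twist": [0,0,0],"hand": 1},{"dp": [0,0,1.5],"twist": [0,0,0],"hand": 1},{"dp": [0,0,1.5],"twist": [0,0,0],"hand": 1}]}}

```text
clock: 26.5
tool_pos: [0.4509, -0.0119, 0.071]
eef_rot: [0.555, 0.832, -0.0, 0.001]
contact_force: [0.4, -0.2, 0.0]
opening: 1.002
finger_force: 0.0
```

Emit:
{"name": "step_arm", "arguments": {"motion": [{"dp": [0,0,-40],"twist": [0,0,0],"hand": 1},{"dp": [0,0,-100],"twist": [0,0,0],"hand": 1},{"dp": [0,0,-160],"twist": [0,0,0],"hand": 1},{"dp": [0,0,-190],"twist": [0,0,0],"hand": 1},{"dp": [0,0,-190],"twist": [0,0,0],"hand": 1}]}}

```text
clock: 27.12
tool_pos: [0.4517, -0.0117, 0.2627]
eef_rot: [0.556, 0.831, 0.001, 0.003]
contact_force: [0.2, -0.4, -0.8]
opening: 1.003
finger_force: 0.0
```

Run:
```python
from sp import *
s=cam('wrist');P=cloud(s);print('in nest',rect(P,(.4525,-.0125),.045,.05,.062,close=3),r.get_state()['tool_pos'])
go((.6625,-.117,.25),68.5)
```

```text
in nest ([0.452, -0.013], (71.2, 68.3), 23.2, 0.0559, 3356) [ 0.45075701 -0.01211566  0.26129132]
dp [-177.8, 155.5, 12.0] twist [0.003, 0.002, 0.768]
```

Emit:
{"name": "step_arm", "arguments": {"motion": [{"dp": [-178,155,12],"twist": [0,0,0.768],"hand": 1},{"dp": [-178,155,12],"twist": [0,0,0.768],"hand": 1},{"dp": [-178,155,12],"twist": [0,0,0.768],"hand": 1},{"dp": [-178,155,12],"twist": [0,0,0.768],"hand": 1},{"dp": [-178,155,12],"twist": [0,0,0.768],"hand": 1}]}}

```text
clock: 27.8
tool_pos: [0.6631, -0.1189, 0.2457]
eef_rot: [0.828, 0.561, -0.001, 0.001]
contact_force: [-0.2, -0.1, -0.4]
opening: 1.001
finger_force: 0.0
```

Emit:
{"name": "step_arm", "arguments": {"motion": [{"dp": [0,0,0],"twist": [0,0,0],"hand": 1},{"dp": [0,0,0],"twist": [0,0,0],"hand": 1},{"dp": [0,0,0],"twist": [0,0,0],"hand": 1}]}}

```text
clock: 28.18
tool_pos: [0.6612, -0.1163, 0.2495]
eef_rot: [0.826, 0.564, -0.0, 0.001]
contact_force: [0.3, -0.0, 0.7]
opening: 0.998
finger_force: 0.0
```

Run:
```python
from sp import *
s=cam('wrist');save(s,'w6.png');print(r.get_state()['tool_pos']);grasp('s2',s=s)
```

```text
[ 0.66145349 -0.11646159  0.24959243]
s2 ([0.6768, -0.1527], (57.3, 56.1), -25.0, 0.0099, 1641)
tgt [ 0.67499911 -0.15064652]
dp [-26.7, 24.8, 226.1] twist [0.001, 0.001, 0.063]
```

View pics/w6.png

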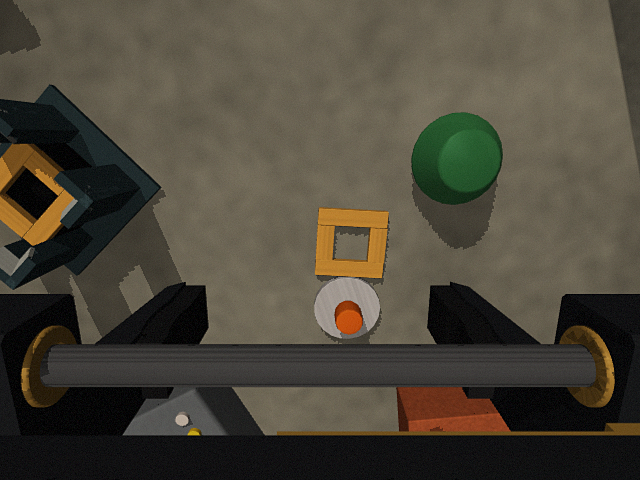

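Run:
```python
from m import *
for c in('wrist','scene','side'):
    s=cam(c);P=cloud(s)
    print(c,rect(P,(.68,-.16),.06,.005,.0125,close=3),'knob',rect(P,(.653,-.217),.09,.028,.046))
    print(find(s,c,'spacer1'),find(s,c,'disc',2))
```

```text
wrist ([0.6735, -0.1715], (66.9, 93.2), -24.9, 0.0102, 4408) knob ([0.6525, -0.219], (24.7, 24.7), 45.0, 0.0416, 515)
[(0.7, [0.4535, -0.0132, 0.0534]), (0.57, [0.6805, -0.1596, 0.0091]), (0.44, [0.4401, -0.0016, 0.0296])] [(0.84, [0.6552, -0.214, 0.0121])]
scene ([0.6787, -0.135], (22.3, 10.3), -38.7, 0.0081, 131) knob ([0.6535, -0.224], (25.0, 24.0), 0.0, 0.0383, 503)
[(0.9, [0.6833, -0.1651, 0.0104]), (0.61, [0.6491, 0.2263, 0.0086]), (0.52, [0.4694, 0.0054, 0.0561])] [(0.7, [0.4928, -0.3498, 0.1406]), (0.62, [0.6603, -0.2233, 0.0124])]
side ([0.6494, -0.1503], (5.9, 17.3), -9.5, 0.0081, 83) knob ([0.651, -0.2185], (24.0, 23.0), 0.0, 0.0384, 462)
[(0.92, [0.644, 0.2342, 0.0079]), (0.82, [0.4476, -0.0183, 0.0495]), (0.78, [0.6778, -0.1555, 0.0078]), (0.47, [0.6863, 0.3735, 0.0653])] [(0.95, [0.649, -0.2069, 0.0122])]
```

The spacer was knocked aside: it is now at (352,243) just touching the disc (347,308); the nested spacer at (35,195) is flat in place.

```bash
cat > sp.py <<'E'
from m import *
def grasp(c,z=.0235,s=None,rad=.07):
    s=s or cam('wrist');P=cloud(s);px=s['pixels'].astype(int)
    P=P.copy();P[~(px[...,0]>px[...,2]+50)]=np.nan
    m=rect(P,c,rad,.005,.0165);print(m)
    yaw=m[2]+90;Y=np.radians(yaw)
    p=np.array(m[0])+.0011*np.array([np.cos(Y),np.sin(Y)])-.0025*np.array([np.sin(Y),-np.cos(Y)])
    print('tgt',p);go((*p,z),yaw)
E
python3 -c "
from sp import *
grasp((.68,-.157))"
```

```text
([0.6789, -0.1596], (67.1, 67.0), -24.6, 0.01, 3269)
tgt [ 0.67708482 -0.15755914]
dp [-32.3, 28.6, 225.9] twist [0.002, 0.001, 0.054]
```

Emit:
{"name": "step_arm", "arguments": {"motion": [{"dp": [-32,28.5,30],"twist": [0,0,0.054],"hand": 1},{"dp": [-32,28.5,90],"twist": [0,0,0.054],"hand": 1},{"dp": [-32,28.5,145],"twist": [0,0,0.054],"hand": 1},{"dp": [-32,28.5,190],"twist": [0,0,0.054],"hand": 1},{"dp": [-32,28.5,214],"twist": [0,0,0.054],"hand": 1}]}}

```text
clock: 29.35
tool_pos: [0.6757, -0.1571, 0.0327]
eef_rot: [0.841, 0.541, -0.001, -0.0]
contact_force: [0.1, -0.1, 0.4]
opening: 1.002
finger_force: 0.0
```

```bash
python3 -c "
from h import *
print(r.get_state()['qd'].round(2));go((.6771,-.1576,.0235),65.4)"
```

```text
[-0.05  0.22  0.1  -0.03  0.12 -0.27 -0.09]
dp [0.1, 1.5, 9.2] twist [-0.002, 0.002, 0.001]
```

Emit:
{"name": "step_arm", "arguments": {"motion": [{"dp": [0,0,5],"twist": [0,0,0],"hand": 1},{"dp": [0,0,10],"twist": [0,0,0],"hand": 1},{"dp": [0,0,11],"twist": [0,0,0],"hand": -1},{"dp": [0,0,11],"twist": [0,0,0],"hand": -1},{"dp": [0,0,11],"twist": [0,0,0],"hand": -1}]}}

```text
clock: 29.98
tool_pos: [0.6779, -0.1574, 0.0255]
eef_rot: [0.841, 0.54, 0.001, 0.001]
contact_force: [0.2, 0.2, 3.1]
opening: 0.743
finger_force: 30.0
```

Emit:
{"name": "step_arm", "arguments": {"motion": [{"dp": [0,0,0],"twist": [0,0,0],"hand": -1},{"dp": [0,0,0],"twist": [0,0,0],"hand": -1},{"dp": [0,0,0],"twist": [0,0,0],"hand": -1}]}}

```text
clock: 30.35
tool_pos: [0.6779, -0.1574, 0.0255]
eef_rot: [0.841, 0.54, 0.001, 0.001]
contact_force: [0.2, -0.2, 5.5]
opening: 0.742
finger_force: 30.0
```

Emit:
{"name": "step_arm", "arguments": {"motion": [{"dp": [0,0,-15],"twist": [0,0,0],"hand": -1},{"dp": [0,0,-50],"twist": [0,0,0],"hand": -1},{"dp": [0,0,-100],"twist": [0,0,0],"hand": -1},{"dp": [0,0,-132],"twist": [0,0,0],"hand": -1},{"dp": [0,0,-132],"twist": [0,0,0],"hand": -1}]}}

```text
clock: 30.98
tool_pos: [0.6785, -0.1571, 0.1597]
eef_rot: [0.841, 0.54, 0.002, 0.002]
contact_force: [0.9, 0.1, -2.2]
opening: 0.743
finger_force: 30.0
```

```bash
python3 -c "
from h import *
go((.4513,-.0116,.155),112.5)"
```

```text
dp [37.8, -267.1, 2.9] twist [0.007, 0.002, -0.822]
```

Emit:
{"name": "step_arm", "arguments": {"motion": [{"dp": [38,-267,2],"twist": [0.003,0,-0.822],"hand": -1},{"dp": [38,-267,2],"twist": [0.003,0,-0.822],"hand": -1},{"dp": [38,-267,2],"twist": [0.003,0,-0.822],"hand": -1},{"dp": [38,-267,2],"twist": [0.003,0,-0.822],"hand": -1},{"dp": [38,-267,2],"twist": [0.003,0,-0.822],"hand": -1}]}}

```text
clock: 31.6
tool_pos: [0.4448, -0.0101, 0.1532]
eef_rot: [0.552, 0.834, -0.003, -0.003]
contact_force: [0.9, -0.5, -1.1]
opening: 0.74
finger_force: 30.0
```

Emit:
{"name": "step_arm", "arguments": {"motion": [{"dp": [0,0,0],"twist": [0,0,0],"hand": -1},{"dp": [0,0,0],"twist": [0,0,0],"hand": -1},{"dp": [0,0,0],"twist": [0,0,0],"hand": -1}]}}

```text
clock: 31.98
tool_pos: [0.451, -0.0122, 0.1536]
eef_rot: [0.557, 0.831, -0.001, -0.0]
contact_force: [0.3, 0.0, -1.4]
opening: 0.742
finger_force: 30.0
```

```bash
python3 hand.py
```

```text
tool x [-0.0337  0.018   0.032 ] y [-0.0318  0.0333] z [0.0145 0.0156 0.0178] 14266
[-0.     0.001  0.015] ((-0.6766815185546875, 0.7855949401855469), (65.91507720947266, 65.99662780761719), 0.05639217048883438)
dp [0.4, 1.0, 48.7] twist [-0.001, 0.001, -0.002]
```

Emit:
{"name": "step_arm", "arguments": {"motion": [{"dp": [1,0.8,25],"twist": [0,0,-0.002],"hand": -1},{"dp": [1,0.8,38],"twist": [0,0,-0.002],"hand": -1},{"dp": [1,0.8,45],"twist": [0,0,-0.002],"hand": -1},{"dp": [1,0.8,51],"twist": [0,0,-0.002],"hand": -1},{"dp": [1,0.8,57],"twist": [0,0,-0.002],"hand": -1}]}}

```text
clock: 32.65
tool_pos: [0.4505, -0.0104, 0.0968]
eef_rot: [0.555, 0.832, -0.001, -0.0]
contact_force: [-0.1, 0.3, -1.3]
opening: 0.739
finger_force: 30.0
```

Emit:
{"name": "step_arm", "arguments": {"motion": [{"dp": [0,0,5],"twist": [0,0,0],"hand": -1},{"dp": [0,0,10],"twist": [0,0,0],"hand": -1},{"dp": [0,0,15],"twist": [0,0,0],"hand": -1},{"dp": [0,0,15],"twist": [0,0,0],"hand": -1}]}}

```text
clock: 33.15
tool_pos: [0.45, -0.0103, 0.0816]
eef_rot: [0.554, 0.832, -0.001, -0.001]
contact_force: [0.9, 0.5, -1.2]
opening: 0.742
finger_force: 30.0
```

Emit:
{"name": "step_arm", "arguments": {"motion": [{"dp": [0,0,1.8],"twist": [0,0,0],"hand": -1},{"dp": [0,0,1.8],"twist": [0,0,0],"hand": 1},{"dp": [0,0,1.8],"twist": [0,0,0],"hand": 1},{"dp": [0,0,1.8],"twist": [0,0,0],"hand": 1},{"dp": [0,0,1.8],"twist": [0,0,0],"hand": 1}]}}

```text
clock: 33.78
tool_pos: [0.4502, -0.0103, 0.0802]
eef_rot: [0.555, 0.832, -0.001, -0.0]
contact_force: [0.6, 0.0, -0.2]
opening: 1.003
finger_force: 0.0
```

Emit:
{"name": "step_arm", "arguments": {"motion": [{"dp": [0,0,-40],"twist": [0,0,0],"hand": 1},{"dp": [0,0,-100],"twist": [0,0,0],"hand": 1},{"dp": [0,0,-160],"twist": [0,0,0],"hand": 1},{"dp": [0,0,-180],"twist": [0,0,0],"hand": 1},{"dp": [0,0,-180],"twist": [0,0,0],"hand": 1}]}}

```text
clock: 34.4
tool_pos: [0.4511, -0.0103, 0.2613]
eef_rot: [0.555, 0.832, -0.0, 0.001]
contact_force: [-0.3, -0.2, -0.5]
opening: 1.003
finger_force: 0.0
```

Run:
```python
from h import *
from m import rect
s=cam('wrist');P=cloud(s);print('in nest',rect(P,(.4525,-.0125),.045,.058,.072,close=3))
go((.6455,.2275,.25),82.6)
```

```text
in nest ([0.4518, -0.0121], (72.1, 70.0), 23.4, 0.064, 3388)
dp [144.8, 271.7, 9.5] twist [-0.001, 0.001, 0.524]
```

Emit:
{"name": "step_arm", "arguments": {"motion": [{"dp": [145,272,9],"twist": [0,0,0.524],"hand": 1},{"dp": [145,272,9],"twist": [0,0,0.524],"hand": 1},{"dp": [145,272,9],"twist": [0,0,0.524],"hand": 1},{"dp": [145,272,9],"twist": [0,0,0.524],"hand": 1},{"dp": [145,272,9],"twist": [0,0,0.524],"hand": 1}]}}

```text
clock: 35.08
tool_pos: [0.6459, 0.2299, 0.2477]
eef_rot: [0.751, 0.661, -0.003, 0.0]
contact_force: [0.4, -0.1, -0.3]
opening: 0.998
finger_force: 0.0
```

Emit:
{"name": "step_arm", "arguments": {"motion": [{"dp": [0,0,0],"twist": [0,0,0],"hand": 1},{"dp": [0,0,0],"twist": [0,0,0],"hand": 1},{"dp": [0,0,0],"twist": [0,0,0],"hand": 1}]}}

```text
clock: 35.45
tool_pos: [0.645, 0.2264, 0.2497]
eef_rot: [0.752, 0.66, -0.002, 0.0]
contact_force: [0.2, -0.4, -0.1]
opening: 1.006
finger_force: 0.0
```

```bash
python3 -c "
from sp import *
print(r.get_state()['tool_pos']);grasp((.647,.2285))"
```

```text
[0.64502084 0.2264371  0.24973516]
([0.6473, 0.2304], (66.8, 65.8), -7.4, 0.01, 3229)
tgt [0.6449625  0.23181283]
dp [6.0, -0.5, 226.7] twist [-0.002, 0.003, -0.001]
```

Emit:
{"name": "step_arm", "arguments": {"motion": [{"dp": [6,0,50],"twist": [0,0,0],"hand": 1},{"dp": [6,0,110],"twist": [0,0,0],"hand": 1},{"dp": [6,0,165],"twist": [0,0,0],"hand": 1},{"dp": [6,0,200],"twist": [0,0,0],"hand": 1},{"dp": [6,0,218],"twist": [0,0,0],"hand": 1}]}}

```text
clock: 36.12
tool_pos: [0.6451, 0.2324, 0.0308]
eef_rot: [0.751, 0.66, -0.002, -0.0]
contact_force: [0.6, -0.3, 0.5]
opening: 0.998
finger_force: 0.0
```

Emit:
{"name": "step_arm", "arguments": {"motion": [{"dp": [0,0,5],"twist": [0,0,0],"hand": 1},{"dp": [0,0,9],"twist": [0,0,0],"hand": 1},{"dp": [0,0,9],"twist": [0,0,0],"hand": -1},{"dp": [0,0,9],"twist": [0,0,0],"hand": -1},{"dp": [0,0,9],"twist": [0,0,0],"hand": -1}]}}

```text
clock: 36.75
tool_pos: [0.6466, 0.2343, 0.0245]
eef_rot: [0.751, 0.66, -0.0, 0.0]
contact_force: [-0.8, -0.4, 3.4]
opening: 0.744
finger_force: 30.0
```

Emit:
{"name": "step_arm", "arguments": {"motion": [{"dp": [0,0,0],"twist": [0,0,0],"hand": -1},{"dp": [0,0,0],"twist": [0,0,0],"hand": -1},{"dp": [0,0,0],"twist": [0,0,0],"hand": -1}]}}

```text
clock: 37.12
tool_pos: [0.6466, 0.2343, 0.0244]
eef_rot: [0.751, 0.66, -0.0, 0.0]
contact_force: [0.1, -1.5, 5.9]
opening: 0.742
finger_force: 30.0
```

Emit:
{"name": "step_arm", "arguments": {"motion": [{"dp": [0,0,-15],"twist": [0,0,0],"hand": -1},{"dp": [0,0,-50],"twist": [0,0,0],"hand": -1},{"dp": [0,0,-100],"twist": [0,0,0],"hand": -1},{"dp": [0,0,-135],"twist": [0,0,0],"hand": -1},{"dp": [0,0,-135],"twist": [0,0,0],"hand": -1}]}}

```text
clock: 37.75
tool_pos: [0.6477, 0.2354, 0.1622]
eef_rot: [0.751, 0.66, 0.002, 0.0]
contact_force: [-0.0, -0.5, -1.3]
opening: 0.742
finger_force: 30.0
```

```bash
python3 -c "
from h import *
go((.4510,-.0112,.155),112.5)"
```

```text
dp [-269.9, -163.4, 6.0] twist [0.004, -0.002, -0.522]
```

Emit:
{"name": "step_arm", "arguments": {"motion": [{"dp": [-270,-163,6],"twist": [0.004,0,-0.522],"hand": -1},{"dp": [-270,-163,6],"twist": [0.004,0,-0.522],"hand": -1},{"dp": [-270,-163,6],"twist": [0.004,0,-0.522],"hand": -1},{"dp": [-270,-163,6],"twist": [0.004,0,-0.522],"hand": -1},{"dp": [-270,-163,6],"twist": [0.004,0,-0.522],"hand": -1}]}}

```text
clock: 38.38
tool_pos: [0.4493, -0.0121, 0.1523]
eef_rot: [0.555, 0.832, -0.003, -0.003]
contact_force: [1.2, -0.7, -1.2]
opening: 0.741
finger_force: 30.0
```

Emit:
{"name": "step_arm", "arguments": {"motion": [{"dp": [0,0,0],"twist": [0,0,0],"hand": -1},{"dp": [0,0,0],"twist": [0,0,0],"hand": -1},{"dp": [0,0,0],"twist": [0,0,0],"hand": -1}]}}

```text
clock: 38.75
tool_pos: [0.4528, -0.0088, 0.153]
eef_rot: [0.555, 0.832, -0.001, -0.002]
contact_force: [0.6, -0.3, -1.5]
opening: 0.743
finger_force: 30.0
```

```bash
sed -i 's/.4515,-.0115,.105/.4512,-.0115,.105/' hand.py; python3 hand.py
```

```text
tool x [-0.0355  0.0153  0.0299] y [-0.0318  0.0333] z [0.0135 0.0145 0.0165] 14725
[-0.001 -0.     0.014] ((-2.690601348876953, 0.8554725646972656), (65.81581115722656, 65.6567611694336), 89.98548889160156)
dp [-2.0, -2.2, 48.1] twist [-0.004, -0.002, 0.002]
```

Emit:
{"name": "step_arm", "arguments": {"motion": [{"dp": [0.7,-2.2,15],"twist": [-0.003,-0.002,0.002],"hand": -1},{"dp": [0.7,-2.2,30],"twist": [-0.003,-0.002,0.002],"hand": -1},{"dp": [0.7,-2.2,38],"twist": [-0.003,-0.002,0.002],"hand": -1},{"dp": [0.7,-2.2,44],"twist": [-0.003,-0.002,0.002],"hand": -1},{"dp": [0.7,-2.2,50],"twist": [-0.003,-0.002,0.002],"hand": -1}]}}

```text
clock: 39.42
tool_pos: [0.4495, -0.0103, 0.103]
eef_rot: [0.556, 0.831, -0.001, -0.0]
contact_force: [0.7, -0.1, -1.0]
opening: 0.743
finger_force: 30.0
```

Emit:
{"name": "step_arm", "arguments": {"motion": [{"dp": [0,0,5],"twist": [0,0,0],"hand": -1},{"dp": [0,0,10],"twist": [0,0,0],"hand": -1},{"dp": [0,0,14.5],"twist": [0,0,0],"hand": -1},{"dp": [0,0,14.5],"twist": [0,0,0],"hand": -1}]}}

```text
clock: 39.92
tool_pos: [0.449, -0.01, 0.0884]
eef_rot: [0.556, 0.831, -0.001, -0.001]
contact_force: [-1.3, 1.6, -2.8]
opening: 0.748
finger_force: 30.0
```

Emit:
{"name": "step_arm", "arguments": {"motion": [{"dp": [0,0,1.8],"twist": [0,0,0],"hand": -1},{"dp": [0,0,1.8],"twist": [0,0,0],"hand": 1},{"dp": [0,0,1.8],"twist": [0,0,0],"hand": 1},{"dp": [0,0,1.8],"twist": [0,0,0],"hand": 1},{"dp": [0,0,1.8],"twist": [0,0,0],"hand": 1}]}}

```text
clock: 40.55
tool_pos: [0.4492, -0.0109, 0.087]
eef_rot: [0.556, 0.831, -0.002, -0.0]
contact_force: [0.5, -0.0, -0.6]
opening: 1.0
finger_force: 0.0
```

Emit:
{"name": "step_arm", "arguments": {"motion": [{"dp": [0,0,-40],"twist": [0,0,0],"hand": 1},{"dp": [0,0,-100],"twist": [0,0,0],"hand": 1},{"dp": [0,0,-160],"twist": [0,0,0],"hand": 1},{"dp": [0,0,-180],"twist": [0,0,0],"hand": 1},{"dp": [0,0,-180],"twist": [0,0,0],"hand": 1}]}}

```text
clock: 41.18
tool_pos: [0.4502, -0.0104, 0.2681]
eef_rot: [0.557, 0.831, -0.001, 0.001]
contact_force: [0.6, -0.8, -0.6]
opening: 1.002
finger_force: 0.0
```

Run:
```python
from h import *
from m import rect
s=cam('wrist');P=cloud(s);px=s['pixels'].astype(int);P[~(px[...,0]>px[...,2]+50)]=np.nan
for lo,hi in((.066,.082),(.058,.066),(.05,.058)):print('in nest',rect(P,(.4525,-.0125),.05,lo,hi,close=3))
go((.65,-.218,.25),75)
```

```text
in nest ([0.4504, -0.0131], (66.8, 66.4), 22.1, 0.072, 3212)
in nest ([0.4535, -0.03], (26.3, 3.5), 20.2, 0.0638, 84)
in nest None
dp [-268.1, 106.7, 17.1] twist [-0.002, 0.003, 0.652]
```

Emit:
{"name": "step_arm", "arguments": {"motion": [{"dp": [-268,107,17],"twist": [0,0,0.652],"hand": 1},{"dp": [-268,107,17],"twist": [0,0,0.652],"hand": 1},{"dp": [-268,107,17],"twist": [0,0,0.652],"hand": 1},{"dp": [-268,107,17],"twist": [0,0,0.652],"hand": 1},{"dp": [-268,107,17],"twist": [0,0,0.652],"hand": 1}]}}

```text
clock: 41.85
tool_pos: [0.6509, -0.22, 0.2466]
eef_rot: [0.794, 0.608, -0.004, -0.0]
contact_force: [-0.6, 0.1, 0.1]
opening: 1.0
finger_force: 0.0
```

Emit:
{"name": "step_arm", "arguments": {"motion": [{"dp": [0,0,0],"twist": [0,0,0],"hand": 1},{"dp": [0,0,0],"twist": [0,0,0],"hand": 1},{"dp": [0,0,0],"twist": [0,0,0],"hand": 1}]}}

```text
clock: 42.22
tool_pos: [0.6498, -0.2155, 0.2496]
eef_rot: [0.792, 0.61, -0.002, -0.0]
contact_force: [0.3, 0.2, 1.2]
opening: 0.999
finger_force: 0.0
```

Run:
```python
from m import *
s=cam('wrist');P=cloud(s);print(r.get_state()['tool_pos'],'knob',rect(P,(.652,-.218),.08,.03,.046),'disc',rect(P,(.652,-.218),.08,.0075,.02))
s2=cam('side');print(find(s2,'side','disc',2))
```

```text
[ 0.64998924 -0.2158001   0.24997275] knob ([0.652, -0.2205], (24.0, 25.0), 0.0, 0.0417, 518) disc ([0.652, -0.2205], (64.0, 65.0), 0.0, 0.012, 2716)
[(0.67, [0.6479, -0.2081, 0.0132])]
```

Emit:
{"name": "step_arm", "arguments": {"motion": [{"dp": [-4,0.7,50],"twist": [0,0,0],"hand": 1},{"dp": [-4,0.7,110],"twist": [0,0,0],"hand": 1},{"dp": [-4,0.7,160],"twist": [0,0,0],"hand": 1},{"dp": [-4,0.7,192],"twist": [0,0,0],"hand": 1},{"dp": [-4,0.7,207],"twist": [0,0,0],"hand": 1}]}}

```text
clock: 43.0
tool_pos: [0.6487, -0.2213, 0.0413]
eef_rot: [0.793, 0.609, -0.002, -0.001]
contact_force: [0.2, -0.3, 0.9]
opening: 0.999
finger_force: 0.0
```

Emit:
{"name": "step_arm", "arguments": {"motion": [{"dp": [0,0,4],"twist": [0,0,0],"hand": 1},{"dp": [0,0,6],"twist": [0,0,0],"hand": 0},{"dp": [0,0,6],"twist": [0,0,0],"hand": -1},{"dp": [0,0,6],"twist": [0,0,0],"hand": -1},{"dp": [0,0,6],"twist": [0,0,0],"hand": -1}]}}

```text
clock: 43.62
tool_pos: [0.65, -0.2218, 0.0375]
eef_rot: [0.793, 0.609, -0.001, 0.001]
contact_force: [-0.5, -0.1, -0.6]
opening: 0.571
finger_force: 0.0
```

Emit:
{"name": "step_arm", "arguments": {"motion": [{"dp": [0,0,0],"twist": [0,0,0],"hand": -1},{"dp": [0,0,0],"twist": [0,0,0],"hand": -1},{"dp": [0,0,0],"twist": [0,0,0],"hand": -1},{"dp": [0,0,0],"twist": [0,0,0],"hand": -1},{"dp": [0,0,0],"twist": [0,0,0],"hand": -1}]}}

```text
clock: 44.25
tool_pos: [0.6499, -0.2218, 0.037]
eef_rot: [0.793, 0.609, -0.001, 0.0]
contact_force: [1.3, -0.6, 0.7]
opening: 0.284
finger_force: 30.0
```

Emit:
{"name": "step_arm", "arguments": {"motion": [{"dp": [0,0,-15],"twist": [0,0,0],"hand": -1},{"dp": [0,0,-50],"twist": [0,0,0],"hand": -1},{"dp": [0,0,-100],"twist": [0,0,0],"hand": -1},{"dp": [0,0,-130],"twist": [0,0,0],"hand": -1},{"dp": [0,0,-130],"twist": [0,0,0],"hand": -1}]}}

```text
clock: 44.88
tool_pos: [0.6516, -0.2215, 0.1703]
eef_rot: [0.793, 0.609, 0.0, 0.002]
contact_force: [-0.2, 0.3, -2.8]
opening: 0.286
finger_force: 30.0
```

```bash
python3 -c "
from h import *
go((.4508,-.0116,.168),112.5)"
```

```text
dp [151.0, -248.2, 0.9] twist [0.003, 0.004, -0.654]
```

Emit:
{"name": "step_arm", "arguments": {"motion": [{"dp": [151,-248,1],"twist": [0.002,0.003,-0.654],"hand": -1},{"dp": [151,-248,1],"twist": [0.002,0.003,-0.654],"hand": -1},{"dp": [151,-248,1],"twist": [0.002,0.003,-0.654],"hand": -1},{"dp": [151,-248,1],"twist": [0.002,0.003,-0.654],"hand": -1},{"dp": [151,-248,1],"twist": [0.002,0.003,-0.654],"hand": -1}]}}

```text
clock: 45.5
tool_pos: [0.4458, -0.01, 0.1651]
eef_rot: [0.554, 0.832, -0.002, -0.004]
contact_force: [0.8, 1.4, -2.5]
opening: 0.282
finger_force: 30.0
```

Emit:
{"name": "step_arm", "arguments": {"motion": [{"dp": [0,0,0],"twist": [0,0,0],"hand": -1},{"dp": [0,0,0],"twist": [0,0,0],"hand": -1},{"dp": [0,0,0],"twist": [0,0,0],"hand": -1}]}}

```text
clock: 45.88
tool_pos: [0.45, -0.0126, 0.1654]
eef_rot: [0.556, 0.831, -0.001, -0.002]
contact_force: [0.3, 0.4, -1.5]
opening: 0.284
finger_force: 30.0
```

Run:
```python
from h import *
s=cam('wrist');save(s,'hand2.png');st=r.get_state();P=cloud(s);L=(P-st['tool_pos'])@R.from_quat(st['eef_rot']).as_matrix();px=s['pixels'].astype(int)
m=(abs(L[...,2]-.026)<.006)&(np.hypot(L[...,0],L[...,1])<.045)&(px.max(-1)-px.min(-1)<40)&(px.max(-1)>90)
q=L[m];print(len(q),np.percentile(q,[1,50,99],axis=0).round(4).tolist(),np.linalg.lstsq(np.c_[q[:,:2],np.ones(len(q))],q[:,2],rcond=None)[0].round(3),cv2.minEnclosingCircle((q[:,:2]*1000).astype(np.float32)))
go((.4510,-.0116,.108),112.5)
```

```text
8392 [[0.0045, -0.0302, 0.0236], [0.0198, 0.0005, 0.025], [0.035, 0.0314, 0.0304]] [ 0.031 -0.001  0.024] ((3.080794334411621, 0.6450116634368896), 32.74532699584961)
dp [0.3, 1.6, 57.5] twist [-0.004, -0.002, -0.002]
```

View pics/hand2.png

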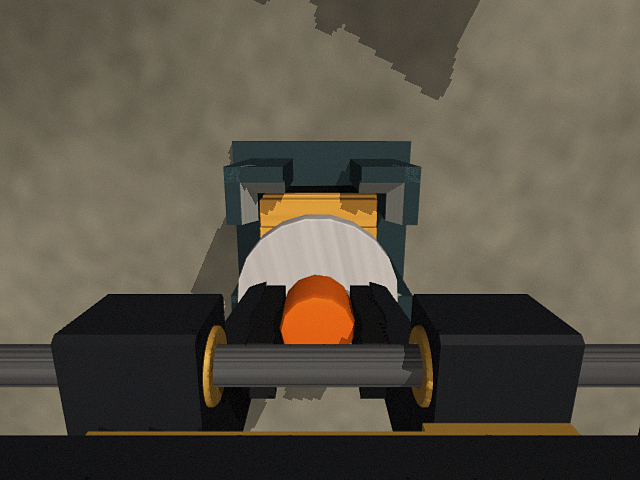

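The wrist view shows the disc held level by its knob (318,310), about 2–3 mm forward of the grip centre, above the brass stack in the nest (320,210).

Emit:
{"name": "step_arm", "arguments": {"motion": [{"dp": [-2.2,1.6,15],"twist": [-0.003,-0.002,-0.002],"hand": -1},{"dp": [-2.2,1.6,32],"twist": [-0.003,-0.002,-0.002],"hand": -1},{"dp": [-2.2,1.6,42],"twist": [-0.003,-0.002,-0.002],"hand": -1},{"dp": [-2.2,1.6,48],"twist": [-0.003,-0.002,-0.002],"hand": -1},{"dp": [-2.2,1.6,52],"twist": [-0.003,-0.002,-0.002],"hand": -1}]}}

```text
clock: 46.55
tool_pos: [0.4517, -0.013, 0.1137]
eef_rot: [0.555, 0.832, -0.0, -0.0]
contact_force: [0.3, -0.5, -1.4]
opening: 0.281
finger_force: 30.0
```

Emit:
{"name": "step_arm", "arguments": {"motion": [{"dp": [0,0,2],"twist": [0,0,0],"hand": -1},{"dp": [0,0,4],"twist": [0,0,0],"hand": -1},{"dp": [0,0,5],"twist": [0,0,0],"hand": -1},{"dp": [0,0,5],"twist": [0,0,0],"hand": -1}]}}

```text
clock: 47.05
tool_pos: [0.4515, -0.013, 0.109]
eef_rot: [0.555, 0.832, -0.0, -0.0]
contact_force: [-1.0, -0.1, -1.7]
opening: 0.285
finger_force: 30.0
```

Emit:
{"name": "step_arm", "arguments": {"motion": [{"dp": [0,0,1],"twist": [0,0,0],"hand": -1},{"dp": [0,0,2],"twist": [0,0,0],"hand": -1},{"dp": [0,0,2],"twist": [0,0,0],"hand": -1}]}}

```text
clock: 47.42
tool_pos: [0.4515, -0.013, 0.1069]
eef_rot: [0.555, 0.832, -0.0, -0.0]
contact_force: [0.4, -0.2, -1.9]
opening: 0.286
finger_force: 30.0
```

Emit:
{"name": "step_arm", "arguments": {"motion": [{"dp": [0,0,0],"twist": [0,0,0],"hand": -0.2},{"dp": [0,0,0],"twist": [0,0,0],"hand": -0.1},{"dp": [0,0,0],"twist": [0,0,0],"hand": -0.1},{"dp": [0,0,0],"twist": [0,0,0],"hand": -0.1}]}}

```text
clock: 47.92
tool_pos: [0.4515, -0.013, 0.1069]
eef_rot: [0.555, 0.832, -0.0, -0.0]
contact_force: [0.2, -0.7, -0.6]
opening: 0.449
finger_force: 0.0
```

Emit:
{"name": "step_arm", "arguments": {"motion": [{"dp": [0,0,-20],"twist": [0,0,0],"hand": -0.1},{"dp": [0,0,-70],"twist": [0,0,0],"hand": -0.1},{"dp": [0,0,-130],"twist": [0,0,0],"hand": -0.1},{"dp": [0,0,-150],"twist": [0,0,0],"hand": -0.1},{"dp": [0,0,-150],"twist": [0,0,0],"hand": -0.1}]}}

```text
clock: 48.55
tool_pos: [0.4523, -0.0131, 0.258]
eef_rot: [0.555, 0.832, 0.001, 0.001]
contact_force: [0.5, 0.5, 0.6]
opening: 0.448
finger_force: 0.0
```

Run:
```python
from m import *
s=cam('wrist');P=cloud(s);px=s['pixels'].astype(int);near=np.hypot(P[...,0]-.452,P[...,1]+.012)<.05
m=near&(px.max(-1)-px.min(-1)<40)&(px.max(-1)>90)&(abs(P[...,2]-.0815)<.004);q=P[m]
print(len(q),np.linalg.lstsq(np.c_[q[:,:2],np.ones(len(q))],q[:,2],rcond=None)[0].round(3),np.median(q[:,2]))
print('knob',rect(P,(.452,-.012),.04,.1,.118),'disc',rect(np.where(m[...,None],P,np.nan),(.452,-.012),.05,.07,.09))
s=cam('scene');print(find(s,'scene','lever_tip',2),find(s,'scene','button_top',2),find(s,'scene','unit',1));P=cloud(s)
px=s['pixels'].astype(int)
red=(px[...,0]>120)&(px[...,1]<60)&(px[...,2]<60);g=(px[...,1]>px[...,0]+40)&(px[...,1]>px[...,2]+40)
for n,m,c in(('red',red,(.48,-.34)),('green',g,(.4,-.28))):
    k=m&(np.hypot(P[...,0]-c[0],P[...,1]-c[1])<.08);q=P[k];print(n,len(q),np.percentile(q,[2,50,98],axis=0).round(4).tolist() if len(q) else '')
```

```text
4954 [-0.002  0.     0.083] 0.08195799144253488
knob ([0.4505, -0.0105], (25.0, 25.0), 0.0, 0.1117, 526) disc ([0.449, -0.0165], (73.6, 74.8), 22.2, 0.082, 3064)
[(0.51, [0.4925, -0.3466, 0.1381])] [(0.57, [0.403, -0.2758, 0.0741])] [(0.82, [0.4555, -0.3116, 0.0604])]
red 57 [[0.4822, -0.3537, 0.1314], [0.4895, -0.3457, 0.1537], [0.4962, -0.3382, 0.1578]]
green 105 [[0.3842, -0.2892, 0.0698], [0.401, -0.2779, 0.0778], [0.4141, -0.2665, 0.0828]]
```

```bash
python3 -c "
from h import *
go((.397,-.2755,.2),97)"
```

```text
dp [-221.5, -150.6, 56.0] twist [-0.003, -0.001, 0.273]
```

Emit:
{"name": "step_arm", "arguments": {"motion": [{"dp": [-221,-150,30],"twist": [0,0,0.273],"hand": -1},{"dp": [-221,-150,30],"twist": [0,0,0.273],"hand": -1},{"dp": [-221,-150,56],"twist": [0,0,0.273],"hand": -1},{"dp": [-221,-150,56],"twist": [0,0,0.273],"hand": -1},{"dp": [-221,-150,56],"twist": [0,0,0.273],"hand": -1}]}}

```text
clock: 49.42
tool_pos: [0.3955, -0.2781, 0.1986]
eef_rot: [0.665, 0.747, -0.002, -0.002]
contact_force: [0.2, 0.7, 0.6]
opening: 0.002
finger_force: 0.0
```

Emit:
{"name": "step_arm", "arguments": {"motion": [{"dp": [0,0,0],"twist": [0,0,0],"hand": -1},{"dp": [0,0,0],"twist": [0,0,0],"hand": -1},{"dp": [0,0,0],"twist": [0,0,0],"hand": -1},{"dp": [0,0,0],"twist": [0,0,0],"hand": -1}]}}

```text
clock: 49.92
tool_pos: [0.3987, -0.2737, 0.2014]
eef_rot: [0.662, 0.75, -0.0, 0.0]
contact_force: [-0.1, -0.6, -1.0]
opening: 0.007
finger_force: 0.0
```

Run:
```python
from m import *
st=r.get_state();print(st['tool_pos'],st['opening'])
s=cam('wrist');P=cloud(s);print(rect(P,(.432,-.311),.15,.057,.067))
px=s['pixels'].astype(int);g=(px[...,1]>px[...,0]+30)&(px[...,1]>px[...,2]+30);q=P[g&(abs(P[...,2]-.08)<.006)];print(len(q),np.percentile(q,[2,50,98],axis=0).round(4).tolist() if len(q) else '')
go((.397,-.2755,.106),97)
```

```text
[ 0.39872777 -0.27365018  0.20135666] 0.0069992944698826125
([0.4261, -0.2717], (160.6, 84.6), 7.2, 0.0621, 12195)
1765 [[0.383, -0.2862, 0.0764], [0.3966, -0.2717, 0.0798], [0.4102, -0.2583, 0.0812]]
dp [-1.4, -1.7, 95.3] twist [-0.0, 0.0, 0.002]
```

Emit:
{"name": "step_arm", "arguments": {"motion": [{"dp": [0,-2.5,40],"twist": [0,0,0],"hand": -1},{"dp": [0,-2.5,75],"twist": [0,0,0],"hand": -1},{"dp": [0,-2.5,92],"twist": [0,0,0],"hand": -1},{"dp": [0,-2.5,97],"twist": [0,0,0],"hand": -1},{"dp": [0,-2.5,99],"twist": [0,0,0],"hand": -1}]}}

```text
clock: 50.6
tool_pos: [0.396, -0.2749, 0.1023]
eef_rot: [0.662, 0.749, -0.0, 0.0]
contact_force: [0.4, -0.2, 0.4]
opening: 0.003
finger_force: 0.0
```

Emit:
{"name": "step_arm", "arguments": {"motion": [{"dp": [0,0,2],"twist": [0,0,0],"hand": -1},{"dp": [0,0,4],"twist": [0,0,0],"hand": -1},{"dp": [0,0,6],"twist": [0,0,0],"hand": -1},{"dp": [0,0,8],"twist": [0,0,0],"hand": -1},{"dp": [0,0,8],"twist": [0,0,0],"hand": -1}]}}

```text
clock: 51.22
tool_pos: [0.3961, -0.2752, 0.0941]
eef_rot: [0.663, 0.749, -0.0, 0.0]
contact_force: [0.9, -0.5, 4.6]
opening: 0.006
finger_force: 2.0
```

```bash
cat > lev.py <<'E'
from h import *
for c in('scene','side'):
    s=cam(c);P=cloud(s);px=s['pixels'].astype(int);print(c,find(s,c,'lever_tip',2))
    k=(px[...,0]>100)&(px[...,1]<60)&(px[...,2]<60)&(np.hypot(P[...,0]-.45,P[...,1]+.34)<.1)&(P[...,2]>.07);q=P[k];print(len(q),np.percentile(q,[2,50,98],axis=0).round(4).tolist() if len(q) else '')
save(s,'side_l.png')
E
python3 lev.py
```

```text
scene [(0.7, [0.4557, -0.3519, 0.1246])]
142 [[0.4339, -0.3616, 0.116], [0.4456, -0.3525, 0.1376], [0.454, -0.3439, 0.1538]]
side []
0
```

Emit:
{"name": "step_arm", "arguments": {"motion": [{"dp": [0,0,0],"twist": [0,0,0],"hand": -1},{"dp": [0,0,0],"twist": [0,0,0],"hand": -1},{"dp": [0,0,0],"twist": [0,0,0],"hand": -1}]}}

```text
clock: 51.8
tool_pos: [0.3961, -0.2752, 0.0941]
eef_rot: [0.663, 0.749, -0.0, 0.0]
contact_force: [2.7, -1.1, 4.1]
opening: 0.006
finger_force: 2.0
```

Emit:
{"name": "step_arm", "arguments": {"motion": [{"dp": [0,0,-30],"twist": [0,0,0],"hand": -1},{"dp": [0,0,-80],"twist": [0,0,0],"hand": -1},{"dp": [0,0,-106],"twist": [0,0,0],"hand": -1},{"dp": [0,0,-106],"twist": [0,0,0],"hand": -1},{"dp": [0,0,-106],"twist": [0,0,0],"hand": -1}]}}

```text
clock: 52.42
tool_pos: [0.3943, -0.2748, 0.1989]
eef_rot: [0.663, 0.749, -0.001, -0.002]
contact_force: [0.3, 0.7, -0.4]
opening: 0.002
finger_force: 0.0
```

```bash
python3 lev.py
python3 - <<'E'
from h import *
c,s=np.cos(np.radians(7.1)),np.sin(np.radians(7.1));U=np.array([.4318,-.311])
def W(x,y,z):return np.array([U[0]+c*x-s*y,U[1]+s*x+c*y,z])
for a in(1.01,.6,.3,0,-.21):print(a,W(.03-.08*np.sin(a),-.04,.055+.08*np.cos(a)).round(4))
p=W(.03-.08*np.sin(1.01),-.04,.2);go(p,7)
E
```

```text
scene [(0.18, [0.4294, 0.2836, 0.0964])]
124 [[0.3866, -0.3656, 0.092], [0.404, -0.3575, 0.1038], [0.4206, -0.3494, 0.1161]]
side [(0.77, [0.4073, -0.3466, 0.094]), (0.65, [0.4405, 0.0188, 0.06])]
143 [[0.379, -0.3532, 0.0862], [0.3959, -0.346, 0.1012], [0.4132, -0.3412, 0.1144]]
1.01 [ 0.3993 -0.3554  0.0975]
0.6 [ 0.4217 -0.3526  0.121 ]
0.3 [ 0.4431 -0.3499  0.1314]
0 [ 0.4665 -0.347   0.135 ]
-0.21 [ 0.4831 -0.3449  0.1332]
dp [-80.7, -5.6, -1.1] twist [-0.003, 0.001, 1.571]
```

Emit:
{"name": "step_arm", "arguments": {"motion": [{"dp": [-81,-6,-1],"twist": [0,0,0.8],"hand": 0.1},{"dp": [-81,-6,-1],"twist": [0,0,0.8],"hand": 0.1},{"dp": [-81,-6,-1],"twist": [0,0,0.8],"hand": 0.1},{"dp": [-81,-6,-1],"twist": [0,0,0.8],"hand": 0.1},{"dp": [-81,-6,-1],"twist": [0,0,0.8],"hand": 0.1}]}}

```text
clock: 53.25
tool_pos: [0.3994, -0.3558, 0.2004]
eef_rot: [0.902, 0.432, -0.001, -0.0]
contact_force: [1.1, -0.1, 0.6]
opening: 0.542
finger_force: 0.0
```

Emit:
{"name": "step_arm", "arguments": {"motion": [{"dp": [0,0,0],"twist": [0,0,0.77],"hand": 0.1},{"dp": [0,0,0],"twist": [0,0,0.77],"hand": 0.1},{"dp": [0,0,0],"twist": [0,0,0.77],"hand": 0.1},{"dp": [0,0,0],"twist": [0,0,0.77],"hand": 0.1},{"dp": [0,0,0],"twist": [0,0,0.77],"hand": 0.1}]}}

```text
clock: 53.88
tool_pos: [0.3995, -0.3558, 0.2007]
eef_rot: [0.998, 0.063, -0.001, -0.0]
contact_force: [0.2, 0.6, -0.2]
opening: 0.546
finger_force: 0.0
```

Emit:
{"name": "step_arm", "arguments": {"motion": [{"dp": [0,0,0],"twist": [0,0,0],"hand": 0.1},{"dp": [0,0,0],"twist": [0,0,0],"hand": 0.1},{"dp": [0,0,0],"twist": [0,0,0],"hand": 0.1}]}}

```text
clock: 54.25
tool_pos: [0.3995, -0.3561, 0.2009]
eef_rot: [0.998, 0.062, -0.0, -0.0]
contact_force: [-0.2, -1.0, -0.6]
opening: 0.55
finger_force: 0.0
```

Run:
```python
from h import *
st=r.get_state();print(st['tool_pos'],st['q'].round(2))
go((.3993,-.3554,.101),7.1)
```

```text
[ 0.39950406 -0.35613677  0.20093543] [ 0.79  0.66 -0.24  1.9   0.26  0.61 -1.06]
dp [-0.0, -0.7, 99.9] twist [-0.0, 0.001, 0.0]
```

Emit:
{"name": "step_arm", "arguments": {"motion": [{"dp": [0,0,40],"twist": [0,0,0],"hand": 0.1},{"dp": [0,0,75],"twist": [0,0,0],"hand": 0.1},{"dp": [0,0,95],"twist": [0,0,0],"hand": 0.1},{"dp": [0,0,99],"twist": [0,0,0],"hand": 0.1},{"dp": [0,0,99],"twist": [0,0,0],"hand": -1}], "force": 8}}

```text
clock: 54.88
tool_pos: [0.3997, -0.3563, 0.1023]
eef_rot: [0.998, 0.062, -0.0, 0.0]
contact_force: [0.5, 0.4, -0.2]
opening: 0.465
finger_force: 0.0
```

Emit:
{"name": "step_arm", "arguments": {"motion": [{"dp": [0,0,0],"twist": [0,0,0],"hand": -1},{"dp": [0,0,0],"twist": [0,0,0],"hand": -1},{"dp": [0,0,0],"twist": [0,0,0],"hand": -1},{"dp": [0,0,0],"twist": [0,0,0],"hand": -1},{"dp": [0,0,0],"twist": [0,0,0],"hand": -1}]}}

```text
clock: 55.5
tool_pos: [0.3996, -0.3542, 0.1027]
eef_rot: [0.998, 0.062, -0.0, -0.001]
contact_force: [0.3, 4.6, 4.6]
opening: 0.22
finger_force: 8.0
```

Emit:
{"name": "step_arm", "arguments": {"motion": [{"dp": [5,0,-7.2],"twist": [0,0,0],"hand": -1},{"dp": [10.3,0,-13.2],"twist": [0,0,0],"hand": -1},{"dp": [16,0,-18.7],"twist": [0,0,0],"hand": -1},{"dp": [22.5,0,-23.5],"twist": [0,0,0],"hand": -1},{"dp": [29.3,0,-27.7],"twist": [0,0,0],"hand": -1}]}}

```text
clock: 56.12
tool_pos: [0.4281, -0.3507, 0.1298]
eef_rot: [0.998, 0.062, -0.001, -0.001]
contact_force: [-0.7, 5.4, -2.6]
opening: 0.22
finger_force: 8.0
```

Emit:
{"name": "step_arm", "arguments": {"motion": [{"dp": [7.2,0,-3.5],"twist": [0,0,0],"hand": -1},{"dp": [14.7,0,-6.2],"twist": [0,0,0],"hand": -1},{"dp": [22.5,0,-8.2],"twist": [0,0,0],"hand": -1},{"dp": [30.5,0,-9.4],"twist": [0,0,0],"hand": -1},{"dp": [38.4,0,-9.8],"twist": [0,0,0],"hand": -1}]}}

```text
clock: 56.75
tool_pos: [0.4661, -0.3459, 0.1392]
eef_rot: [0.998, 0.062, -0.002, -0.002]
contact_force: [-0.7, 4.6, -4.0]
opening: 0.226
finger_force: 8.0
```

```bash
python3 lev.py
```

```text
scene [(0.52, [0.4803, -0.3491, 0.1349])]
77 [[0.468, -0.3567, 0.1238], [0.4783, -0.3498, 0.1529], [0.483, -0.3423, 0.1612]]
side [(0.5, [0.4673, -0.3413, 0.0877])]
0
```

Lever is near upright; continue to the stop.

Emit:
{"name": "step_arm", "arguments": {"motion": [{"dp": [5,0,0],"twist": [0,0,0],"hand": -1},{"dp": [9,0,0.5],"twist": [0,0,0],"hand": -1},{"dp": [13,0,1],"twist": [0,0,0],"hand": -1},{"dp": [15,0,1.3],"twist": [0,0,0],"hand": -1},{"dp": [15,0,1.3],"twist": [0,0,0],"hand": -1}]}}

```text
clock: 57.58
tool_pos: [0.478, -0.3445, 0.138]
eef_rot: [0.998, 0.061, -0.004, -0.002]
contact_force: [-6.5, 6.4, 3.3]
opening: 0.226
finger_force: 8.0
```

```bash
python3 lev.py
```

```text
scene [(0.66, [0.7175, 0.3493, 0.0685]), (0.43, [0.4902, -0.349, 0.1393])]
58 [[0.4833, -0.3553, 0.1384], [0.4909, -0.3475, 0.1529], [0.4954, -0.3396, 0.1599]]
side [(0.51, [0.4705, -0.3411, 0.0933])]
1 [[0.5112, -0.3238, 0.3017], [0.5112, -0.3238, 0.3017], [0.5112, -0.3238, 0.3017]]
```

Emit:
{"name": "step_arm", "arguments": {"motion": [{"dp": [0,0,0],"twist": [0,0,0],"hand": 0.1},{"dp": [0,0,0],"twist": [0,0,0],"hand": 0.1},{"dp": [0,0,0],"twist": [0,0,0],"hand": 0.1},{"dp": [0,0,0],"twist": [0,0,0],"hand": 0.1},{"dp": [0,0,0],"twist": [0,0,0],"hand": 0.1}]}}

```text
clock: 58.4
tool_pos: [0.4817, -0.3461, 0.1382]
eef_rot: [0.998, 0.061, -0.0, 0.0]
contact_force: [-0.1, -0.1, -0.5]
opening: 0.546
finger_force: 0.0
```

Emit:
{"name": "step_arm", "arguments": {"motion": [{"dp": [0,0,-20],"twist": [0,0,0],"hand": 0.1},{"dp": [0,0,-60],"twist": [0,0,0],"hand": 0.1},{"dp": [0,0,-110],"twist": [0,0,0],"hand": 0.1},{"dp": [0,0,-140],"twist": [0,0,0],"hand": 0.1},{"dp": [0,0,-140],"twist": [0,0,0],"hand": 0.1}]}}

```text
clock: 59.02
tool_pos: [0.483, -0.3467, 0.2807]
eef_rot: [0.998, 0.061, 0.002, 0.002]
contact_force: [0.3, 0.7, -0.2]
opening: 0.552
finger_force: 0.0
```

```bash
python3 lev.py; python3 cov.py
python3 - <<'E'
from m import *
for c in('scene','side'):
  s=cam(c);P=cloud(s);print(c,'knob',rect(P,(.452,-.012),.04,.1,.115))
save(s,'final.png')
E
```

```text
scene [(0.54, [0.4035, -0.2775, 0.0748]), (0.51, [0.4886, -0.3483, 0.139])]
74 [[0.4823, -0.3551, 0.1198], [0.4909, -0.3454, 0.1496], [0.4966, -0.3388, 0.1583]]
side [(0.56, [0.4764, -0.3402, 0.1256])]
134 [[0.4712, -0.3435, 0.1159], [0.4794, -0.3356, 0.1366], [0.4895, -0.3313, 0.1551]]
scene 1084 [[-0.0787, -0.0773, 0.0083], [0.0132, -0.0109, 0.0122], [0.0639, 0.0694, 0.0159]] ((-9.135765075683594, -0.82501220703125), (150.7085723876953, 168.9953155517578), 0.1583700180053711)
side 7021 [[-0.073, -0.0538, 0.0097], [0.0115, 0.0118, 0.0129], [0.0616, 0.0648, 0.0155]] ((-8.293289184570312, -7.595405578613281), (147.56349182128906, 141.71661376953125), 89.96269989013672)
scene knob ([0.4525, -0.0165], (23.0, 23.0), 0.0, 0.1077, 493)
side knob ([0.4495, -0.0105], (23.0, 25.0), 0.0, 0.1087, 514)
```

View pics/final.png

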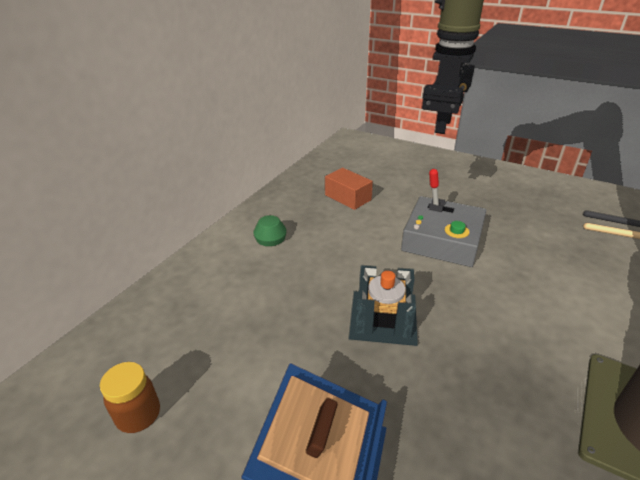

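The final view shows the full stack in the nest (387,300), the lever up (434,190), the button out (457,228), and the cover flat on the rest (320,430), with the bystanders unmoved.

```bash
python3 -c "
from plant import r
print(r.finish_job())"
```

```text
the job is handed in; nothing more can be done
None
```

I handed the job in at about 59 s. The cover is on the rest, the mould body, all three spacers and the disc are stacked in the nest, the trip test is done with the lever back up, and the final camera check showed nothing out of place; the hand-in call returned no verdict.

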